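# Clear and index a lamp-board probe jig, then test the round board

## Robot

A 6-joint arm with a two-finger parallel gripper is mounted at the origin on the work surface. World frame = base frame: x ahead of the robot, y to its left, z up, the work surface at z = 0. Lengths are in m, angles in rad, forces in N, time in s.
With the tool pointing down it reaches from about 0.4 to 0.925 m from the base axis. Payload 12.5 kg.
Tool frame: the origin (TCP) lies at the very end of the fingers, on their centre line; the grasp point (between the pads) lies 19 mm behind it; z points along the fingers, y is the direction in which the jaws open and shut (so a half turn about z gives the same grasp; the last joint's range is limited). The gripper opens to 95 mm and grips with 3 to 60 N. Pads are 20 mm wide; open, the fingers measure 119 mm over their backs; the gripper's body (75 mm by 180 mm) begins 59 mm behind the grasp point.
Start: joints at [-0.106, 0.491, 1.559, -0, 1.092, -0.106], TCP at [0.625, 0, 0.184] pointing down, gripper open.
Joint ranges: [-3.1, 3.1], [-0.84, 2.19], [0.05, 2.79], [-1.13, 4.28], [0.06, 2.93], [-2.69, 2.69]. Speed limits (rad/s): [2.22, 2.22, 2.79, 3.14, 3.14, 3.14].

## Interface

Orientations are given as a rotation vector (axis times angle).
In Python, from rig import bot gives the robot as it stands. The module is installed in compiled form; this text tells all that it offers.
- The arm moves only by the tool drive_tool, never from a script. Its arguments are lists of equal length, an entry for each row: "slide": the shift along the tool's x, y, z in cm, a list of three; "delta_rot": the turn, a rotation vector about the tool's x, y, z in degrees, a list of three. In form: {"slide": [[x, y, z], ...], "delta_rot": [[wx, wy, wz], ...]}. A call has 1 to 5 rows; each row shifts and turns the pose as measured when the row begins, along the tool's axes as they then stand; what a row does not reach is not made up. A row lasts 1/10 s, in which the tool goes at most 50 mm and 8.59 degrees, less where a joint would pass 70% of its speed; a pose out of reach is approached as far as the arm can. A call with a gripper value outside its range is refused whole. "grip" is the gripper command: -1 is fully open, 1 is shut, values between are in proportion, set as the call begins (left out, the last holds). The fingers move at their own pace and stop on an object; "newtons" is the grip in N (left out, the last holds). Time passes only in rows, so rows that do not move let the fingers close. It gives the time, the measured TCP pose, the force and the opening at its end, in the units of the state.
- bot.get_state(): the state, without advancing time (a new reading comes with each control period).
- bot.grab_frame(name): name is "scene" or "side" or "wrist"; returns (picture, depth): 480x640x3 uint8, red, green, blue; 480x640 float32, m along the optical axis (not along the pixel's ray), 0 where there is no reading.
- bot.camera_info(name): a dict with "fx", "fy", "cx", "cy" (pixels), "D" ([k1, k2, p1, p2, k3] as OpenCV has them; the pictures are not rectified), "T" (4x4, takes a point from camera to world coordinates). Camera axes: x right, y up, looking along -z (the intrinsics and any distortion apply to the point x, -y, -z); pixel columns grow to the right and rows downward; lengths in m; the calibration is good to about 2 mm. A picture is of the moment at which its call begins: read the wrist's pose just before it. camera_info takes no time and is no camera call; for the wrist camera it gives the pose at the moment of the call.
- bot.close_job(): hands the job in, once; it reports no verdict.
The state is a dict: "t": time; "joint_positions": joint angles; "qvel": joint speeds; "tau": joint torques, N m; "tcp_pos": TCP position; "orientation": TCP orientation; "wrist_force": force on the tool from outside, world axes, zero at the start; "moment": the same for the moment, N m; "finger_gap": finger opening in m.
Only numpy, scipy, OpenCV 4.12 (cv2) and the standard library are available. Lean on these libraries where they do the work, as an engineer would, in place of code of your own. Each camera call takes 0.05 s, during which the arm holds its last target.

## Task

A finned heatsink has been left on the slideway of the probe jig: push it back off the slideway onto the jig's rear shelf, upright and clear of the carriage's way, before moving the carriage. Then pull up the index plunger knob, slide the carriage over to the round lamp board and let the pin drop fully home in the hole there. Finally press the probe button down past its soft first stop to the stiff second stop, hold it there for a moment, and let it spring back up; leave the other things on and around the jig where they are.

Things in the scene. Friction and masses are not known exactly. Their poses are not given: they have to be found in the camera images.
- jig: Fixed aluminium jig bed, top at z = 24 mm, 370 mm long in its y, from x = -125 to +145 mm. Origin: on the bench under the middle of the slideway; z up, +y along the slideway from the parking end to the far end, +x to the rear (away from the robot). Place and yaw vary. A flush steel slideway, 36 mm wide, runs along x = 0.
- rear_shelf (a point): Middle of the jig's rear shelf: the flat part of the bed behind the slideway, jig x = 30 to 135 mm, z = 24 mm, flush with the slideway. A lip 14 mm high along jig x = 135 to 145 mm closes it at the back.
- first_hole (a point): Mouth of the index hole beside the first seat, at jig x = 0, y = -5 mm, z = 24 mm. Holes lie at jig y = -135 (parking), -5, +65 and +135 mm; beside the last three, at jig x = -75 mm, are the three seats with boards. A hole is 12 mm long in the slide direction.
- knob_grip (a point): Point on the axis of the black round plunger knob on the carriage (jig x = 0), at the height to grip it: z = 98 mm with the pin home. The knob is 34 mm in diameter, z 82 to 110 mm; below it a steel collar 28 mm in diameter stands on the carriage up to z = 78 mm. Pull the knob straight up to unlock, then drag the carriage by it.
- plunger (a joint): Lift of the plunger, m: 0 = pin fully home in a hole, at most 0.014. Spring: about 5 N to start, 9 N at the top. The pin (8 mm diameter, round tip) goes 8 mm into a hole: lift it by more than 8 mm to slide. Let go between holes it rides on the slideway at 0.008; over a hole the spring drives it home.
- carriage (a joint): Travel of the carriage along jig +y, m: 0 = parking hole (start); 0.13, 0.20, 0.27 = the holes beside the seats. Friction 1.5 N; stays where left. A grey block (jig x = -30 to +30 mm, 60 mm in y, top at z = 60 mm, 2 mm above the bed) with an arm 34 mm wide over the seats to jig x = -105 mm (z 52 to 64 mm).
- press_top (a point): Centre of the top face of the black round probe button (38 mm in diameter, 11 mm thick) on the carriage's arm, 75 mm from the knob towards jig -x; z = 105 mm when released. Press straight down; total travel 17 mm.
- probe_foot (a point): Centre of the underside of the brass probe foot (24 mm in diameter) below the button, z = 45 mm when released; over the middle of a seat when the carriage is locked at that seat's hole.
- probe (a joint): Soft first part of the button's travel, m: 0 = up, 0.012 = first stop (about 1 N to start, 4 N at the stop), where the foot reaches the board. Springs back.
- press (a joint): Stiff second part of the button's travel, m: 0 = up, 0.005 = second stop; it begins after the first stop, at about 8 N, and needs about 13 N at the end. Springs back.
- heatsink: Loose round finned aluminium heatsink, 84 mm in diameter, 45 mm high, about 0.35 kg, too wide to grasp; origin: centre of its underside. It stands on the slideway (jig y -25 to +40 mm) and blocks the carriage. It is clear of the carriage's way with its centre at jig x = 75 mm or more; it touches the rear lip at 93 mm.
- board_round: Round white lamp board, 58 mm in diameter, 8 mm thick, clamped (fixed) in one of the three seats; which one varies. Origin: centre of its underside, z = 24 mm.
- board_square: Square white lamp board, 54 x 54 x 8 mm, fixed in another seat. Origin: centre of its underside.
- board_bar: Narrow white lamp board, 60 mm (jig x) x 26 x 8 mm, fixed in another seat. Origin: centre of its underside.
- jar: Loose amber jar with black lid, 40 mm in diameter, 75 mm high, on the rear shelf near the far end. Origin: centre of its underside. Leave alone.
- transformer: Loose small transformer, 46 x 46 mm (52 with the winding cover), 40 mm high, on the rear shelf near the parking end. Origin: centre of its underside. Leave alone.
- bottle: Loose white cleaner bottle, 60 mm in diameter, 165 mm high, on the bench just past the jig's parking end. Origin: centre of its underside. Leave alone.
- screwdriver: Loose screwdriver, 190 mm long, lying on the bench in front of the jig (robot's side), along jig y. Origin near its middle. Leave alone.
Not all that is in view belongs to the job. What is meant by the heatsink is not yellow, and is the larger of those in its own colour.

How it is judged:
On the way, in this order (a step that is already met when the one before it is completed fails the run):
1. the heatsink is pushed back onto the rear shelf, upright and clear of the carriage's way, while the carriage is still parked (x of heatsink in the frame of jig above 0.073 m and height (world z) of heatsink between 0.018 and 0.032 m and angle between heatsink's own z axis and vertical below 0.15 rad and value of joint carriage below 0.01 m), for 0.2 s.
2. the plunger is pulled and the carriage slides out of its parking place (value of joint plunger above 0.0075 m and value of joint carriage above 0.03 m).
3. the carriage stands over the round board with the pin home in the hole (horizontal distance between probe_foot and board_round below 0.006 m and value of joint plunger below 0.0025 m), for 0.2 s.
4. the probe button is pressed past the first stop to the second stop and held (all of step 3 and value of joint probe above 0.0105 m and value of joint press above 0.0038 m), for 0.3 s.
At the end, for the whole second after the job is handed in: Carriage locked over the round board (foot within 6 mm of its centre in plan, plunger within 2.5 mm of home), button released and up (within 2 mm), heatsink at rest upright on the rear shelf, its centre 73 mm or more behind the slideway's middle line (all of step 3 and x of heatsink in the frame of jig above 0.073 m and height (world z) of heatsink between 0.018 and 0.032 m and angle between heatsink's own z axis and vertical below 0.15 rad and value of joint probe below 0.002 m and value of joint press below 0.001 m and linear speed of heatsink below 0.01 m/s); the robot touches nothing.
It fails at once if the jar is moved by more than 25 mm or tipped (distance of jar from where it was at the start of the episode above 0.025 m or angle between jar's own z axis and vertical above 0.35 rad).
It fails at once if the transformer is moved by more than 25 mm or tipped (distance of transformer from where it was at the start of the episode above 0.025 m or angle between transformer's own z axis and vertical above 0.35 rad).
It fails at once if the bottle is moved by more than 25 mm or tipped (distance of bottle from where it was at the start of the episode above 0.025 m or angle between bottle's own z axis and vertical above 0.35 rad).
It fails at once if the screwdriver is moved by more than 25 mm (distance of screwdriver from where it was at the start of the episode above 0.025 m).
It also fails if it takes over 59 s, if anything falls off the work surface, if the arm or the gripper's body presses on something with over 40 N, if the wrist force passes 120 N, or if a joint passes its speed limit or range.

## Working session

There is one attempt and no reset: what is moved stays moved. The work goes in short steps, Python scripts to look and compute and a tool call to move; the robot and the scene stay as the last step left them, time stands still between calls to the robot, and variables do not carry over. Pictures are saved under pics/ and viewed, and the job is handed in when it is done.

Besides the shell and the picture viewer there is one more tool, called after "Emit:" as a command line: name --argument value ..., lists and objects as JSON in quotes. drive_tool: Moves the arm, as the interface text tells. Its arguments: {"type":"object","properties":{"slide":{"type":"array"},"delta_rot":{"type":"array"},"grip":{"type":"number"},"newtons":{"type":"number"}},"required":["slide","delta_rot"]}

```bash
mkdir -p pics; python3 - <<'E'
from rig import bot
import cv2,numpy as np,pickle
s=bot.get_state();print(s)
d={}
for n in ("scene","side","wrist"):
    info=bot.camera_info(n)
    p,z=bot.grab_frame(n);d[n]=(p,z,info)
    cv2.imwrite(f"pics/{n}0.png",p[:,:,::-1]);print(n,info)
pickle.dump(d,open("f0.pkl","wb"))
E
```

```text
{'t': 0.0, 'joint_positions': array([-1.05603673e-01,  4.91568114e-01,  1.55950205e+00,  9.81506072e-06,
        1.09172156e+00, -1.05602993e-01]), 'qvel': array([-0.00215838,  0.00012465,  0.00162023, -0.00047486,  0.00038862,
        0.00076083]), 'tau': array([-9.52334158e-04, -6.12640929e+01, -2.58175153e+01,  6.92750537e-02,
        4.83079045e-02, -1.38641695e-05]), 'tcp_pos': array([6.24687791e-01, 5.61714714e-05, 1.83338355e-01]), 'orientation': array([-2.22078383e+00, -2.22077227e+00,  1.17304583e-03]), 'wrist_force': array([ 0.9826761 , -0.03276706,  0.12745802]), 'moment': array([-0.02017954,  0.00621143,  0.02952053]), 'finger_gap': 0.09502402665649769}
scene {'fx': 484.27162409343686, 'fy': 484.27162409343686, 'cx': 322.06318735124285, 'cy': 240.104490153335, 'D': array([-0.04436097,  0.        ,  0.        ,  0.        ,  0.        ]), 'T': array([[ 0.84727945, -0.36385655,  0.38694436,  0.8924223 ],
       [ 0.53076101,  0.60777856, -0.59067586, -0.49403695],
       [-0.02025521,  0.7058425 ,  0.70807915,  0.70518507],
       [ 0.        ,  0.        ,  0.        ,  1.
[... 283 characters left out ...]
28, -0.47867423,  0.84081813,  0.72042291],
       [-0.01028235,  0.87032042,  0.49237856,  0.4962578 ],
       [ 0.        ,  0.        ,  0.        ,  1.        ]])}
wrist {'fx': 363.7655871960874, 'fy': 363.7655871960874, 'cx': 321.583217330334, 'cy': 239.67795038848809, 'D': array([-0.05897684,  0.        ,  0.        ,  0.        ,  0.        ]), 'T': array([[ 9.99999826e-01,  5.77277441e-04, -1.19584829e-04,
         6.26419526e-01],
       [-5.27638357e-04,  9.66881932e-01,  2.55223531e-01,
         7.16313494e-02],
       [ 2.62959197e-04, -2.55223423e-01,  9.66882069e-01,
         3.84976368e-01],
       [ 0.00000000e+00,  0.00000000e+00,  0.00000000e+00,
         1.00000000e+00]])}
```

View pics/scene0.png

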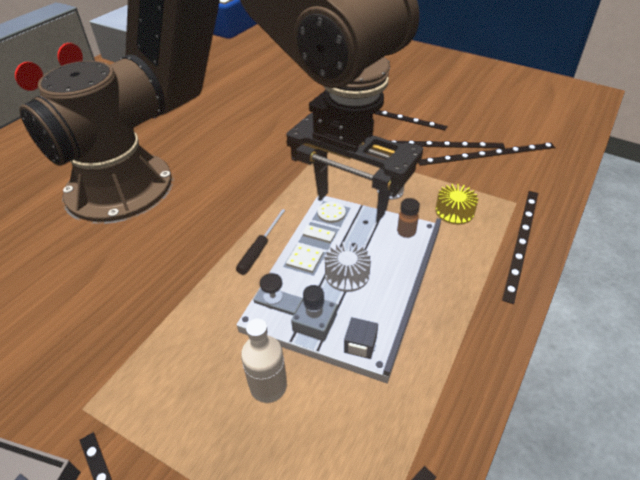

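View pics/side0.png

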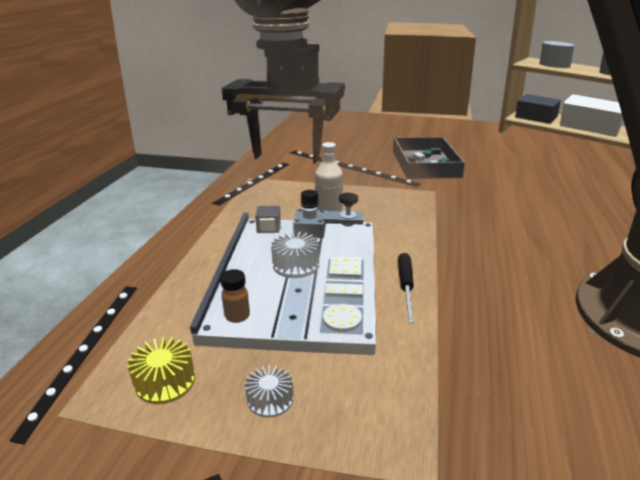

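View pics/wrist0.png

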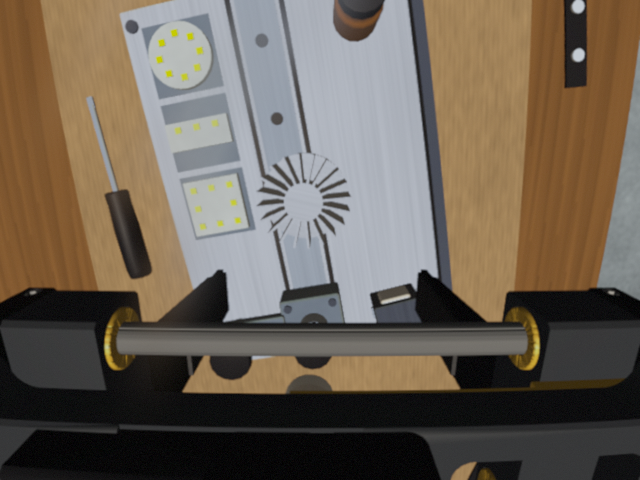

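The wrist view shows the three boards at about (180,53) round, (200,132) bar and (216,204) square. It also shows the heatsink at (304,200) and holes at (277,118) and (262,40). The round board is therefore in the far seat. Next I'll measure positions.

```bash
cat > h.py <<'E'
import numpy as np,cv2
def cloud(p,z,info,step=1):
    K=np.array([[info['fx'],0,info['cx']],[0,info['fy'],info['cy']],[0,0,1.]])
    v,u=np.mgrid[0:480:step,0:640:step]
    uv=np.stack([u.ravel(),v.ravel()],1).astype(float)
    n=cv2.undistortPoints(uv[:,None],K,info['D'])[:,0]
    d=z[::step,::step].ravel()
    P=np.stack([n[:,0]*d,-n[:,1]*d,-d],1)
    W=P@info['T'][:3,:3].T+info['T'][:3,3]
    W[d<=0]=np.nan
    return W.reshape(v.shape+(3,))
def pix2plane(info,uv,h):
    K=np.array([[info['fx'],0,info['cx']],[0,info['fy'],info['cy']],[0,0,1.]])
    n=cv2.undistortPoints(np.array(uv,float).reshape(-1,1,2),K,info['D'])[:,0]
    D=np.stack([n[:,0],-n[:,1],-np.ones(len(n))],1)@info['T'][:3,:3].T
    o=info['T'][:3,3]
    return o+D*((h-o[2])/D[:,2])[:,None]
def circ(P):
    (x,y),r=cv2.minEnclosingCircle(P[:,:2].astype(np.float32));return x,y,r
E
python3 - <<'E'
from h import *
import pickle
d=pickle.load(open("f0.pkl","rb"))
w=d['wrist']
print('wrist plane: round,bar,sq'); print(pix2plane(w[2],[(180,54),(200,132),(216,204)],.032))
print('holes',pix2plane(w[2],[(277,118.5),(262,40.5)],.024))
for n in d:
    p,z,i=d[n];W=cloud(p,z,i)
    X,Y,Z=W[...,0],W[...,1],W[...,2]
    roi=(X>.45)&(X<.85)&(Y>-.35)&(Y<.35)
    m=roi&(Z>.006)&(Z<.16)
    # height histogram
    print(n,m.sum())
    # top-down map
    img=np.zeros((700,500,3),np.uint8)
    o=np.argsort(np.nan_to_num(Z[m]))
    xs=((X[m]-.4)*1000).astype(int)[o];ys=((.35-Y[m])*1000).astype(int)[o]
    c=p[m][:,::-1][o]
    k=(xs>=0)&(xs<500)&(ys>=0)&(ys<700)
    img[ys[k],xs[k]]=c[k]
    cv2.imwrite(f"pics/td_{n}.png",img[100:])
    # height segments
    for lo,hi,nm in ((.064,.074,'hs top'),(.1,.1035,'?'),(.1035,.108,'button'),(.108,.114,'knob'),(.028,.036,'board')):
        mm=roi&(Z>lo)&(Z<hi)
        nc,lab,st,ce=cv2.connectedComponentsWithStats(mm.astype(np.uint8))
        for q in range(1,nc):
            if st[q,4]>60:
                P=W[lab==q]; print(nm,st[q,:5],P.mean(0).round(4),np.median(P,0).round(4),np.round(circ(P),4))
E
```

```text
wrist plane: round,bar,sq
[[0.49845956 0.1522776  0.032     ]
 [0.51207463 0.08335284 0.032     ]
 [0.52263685 0.01481244 0.032     ]]
holes [[0.58417619 0.09542431 0.024     ]
 [0.57218307 0.16439042 0.024     ]]
scene 26575
hs top [398 213  21  12  99] [0.6566 0.1667 0.0695] [0.6587 0.1648 0.0698] [0.6537 0.1781 0.0202]
hs top [325 242  47  36 846] [0.6092 0.0193 0.0683] [0.61   0.0186 0.0688] [0.6085 0.0216 0.0434]
hs top [254 289  45  25 443] [ 0.5544 -0.1175  0.0657] [ 0.5539 -0.1193  0.0654] [ 0.5529 -0.1193  0.0395]
hs top [345 318  33  29 571] [ 0.7027 -0.0994  0.0655] [ 0.703  -0.0996  0.0654] [ 0.7027 -0.0992  0.0298]
hs top [245 363  40  22 142] [ 0.6265 -0.2448  0.069 ] [ 0.6308 -0.2487  0.0693] [ 0.6138 -0.2333  0.0294]
button [260 273  23  19 301] [ 0.5435 -0.117   0.1054] [ 0.5435 -0.1172  0.1054] [ 0.543  -0.1167  0.0197]
button [241 341  41  29 160] [ 0.6213 -0.24    0.1058] [ 0.6274 -0.2461  0.1057] [ 0.6094 -0.2292  0.0291]
knob [303 285  21  17 278] [ 0.6177 -0.1039  0.1102] [ 0.6176 -0.1044  0.1102] [ 0.617  -0.1032  0.0173]
knob [242 337  39  30 260] [ 0.618  -0
[... 4779 characters left out ...]
822 0.0017 0.0328] [0.5821 0.0017 0.0326] [0.583  0.0033 0.0085]
board [278 217  14  16  86] [ 0.5897 -0.0053  0.0327] [ 0.5893 -0.0054  0.0327] [ 0.5908 -0.0048  0.0086]
board [287 220  11  16  98] [ 0.598  -0.0096  0.0326] [ 0.5981 -0.01    0.0326] [ 0.5978 -0.0087  0.0083]
board [298 221   8  17  90] [ 0.6069 -0.0119  0.0326] [ 0.6069 -0.0123  0.0326] [ 0.6075 -0.0106  0.0085]
board [309 221   8  16  66] [ 0.6168 -0.0115  0.0326] [ 0.6169 -0.0126  0.0326] [ 0.6184 -0.0166  0.0027]
board [282 282  57  12 124] [ 0.6139 -0.0717  0.0328] [ 0.6139 -0.0713  0.0329] [ 0.6141 -0.0734  0.0296]
board [294 386  28   5  78] [ 0.6109 -0.1982  0.0307] [ 0.6109 -0.1979  0.0303] [ 0.6102 -0.2013  0.0156]
```

Emit:
drive_tool --slide '[[0,0,0],[0,0,0],[0,0,0],[0,0,0],[0,0,0]]' --delta_rot '[[0,0,8.1],[0,0,8.1],[0,0,8.1],[0,0,8.1],[0,0,8.1]]' --grip 0.16 --newtons 30

```text
t: 0.65
tcp_pos: [0.6241, 0.0001, 0.1821]
orientation: [-2.867, -1.28, 0.005]
wrist_force: [-0.3, -0.0, 1.0]
finger_gap: 0.0606
```

Emit:
drive_tool --slide '[[0,0,0],[0,0,0],[0,0,0],[0,0,0],[0,0,0]]' --delta_rot '[[0,0,8.1],[0,0,8.1],[0,0,8.1],[0,0,8.1],[0,0,8.1]]'

```text
t: 1.15
tcp_pos: [0.6233, 0.0002, 0.1807]
orientation: [-3.136, -0.161, 0.01]
wrist_force: [-0.4, 0.1, -0.3]
finger_gap: 0.0403
```

```bash
cat >> h.py <<'E'
from scipy.spatial.transform import Rotation as Ro
YAW=np.deg2rad(9.8);O=np.array([.5948,.0315,0])
J=np.array([[np.cos(YAW),-np.sin(YAW),0],[np.sin(YAW),np.cos(YAW),0],[0,0,1]])
def st():
    from rig import bot
    s=bot.get_state();R=Ro.from_rotvec(s['orientation']).as_matrix()
    print('t',round(s['t'],2),'jig mm',((s['tcp_pos']-O)@J*1000).round(1),'F',s['wrist_force'].round(1),'gap',round(s['finger_gap']*1000,1),'q6',s['joint_positions'][5].round(2))
    print('tool axes in jig',(J.T@R).T.round(3).tolist())
    return s,R
def to(x,y,z,xdir=None):
    s,R=st()
    d=O+J@np.array([x,y,z])/1000-s['tcp_pos']
    print('slide cm',(R.T@d*100).round(2))
    if xdir is not None:
        # want tool x along jig dir (deg), z down
        a=np.deg2rad(xdir);X=J@np.array([np.cos(a),np.sin(a),0]);Z=np.array([0,0,-1.]);Rt=np.stack([X,np.cross(Z,X),Z],1)
        print('rot deg',np.rad2deg(Ro.from_matrix(R.T@Rt).as_rotvec()).round(2))
E
python3 -c "
from h import *
to(-58,-11,38,0)"
```

```text
t 1.15 jig mm [ 22.8 -35.7 180.7] F [-0.4  0.1 -0.3] gap 40.3 q6 1.36
tool axes in jig [[0.998, -0.069, -0.006], [-0.069, -0.998, -0.001], [-0.006, 0.002, -1.0]]
slide cm [-8.14 -1.89 14.32]
rot deg [-0.09  0.37 -3.93]
```

Emit:
drive_tool --slide '[[-3,-0.6,1],[-3,-0.6,1],[-2,-0.6,2],[0,0,0]]' --delta_rot '[[0,0,-3.9],[0,0,0],[0,0,0],[0,0,0]]'

```text
t: 1.55
tcp_pos: [0.5383, 0.007, 0.139]
orientation: [-3.129, -0.259, 0.012]
wrist_force: [-0.2, 0.3, -0.7]
finger_gap: 0.0402
```

```bash
python3 -c "
from h import *
to(-58,-11,38,0)"
```

```text
t 1.55 jig mm [-59.9 -14.5 139. ] F [-0.2  0.3 -0.7] gap 40.2 q6 1.3
tool axes in jig [[1.0, -0.006, -0.007], [-0.006, -1.0, -0.002], [-0.007, 0.002, -1.0]]
slide cm [ 0.26 -0.33 10.1 ]
rot deg [-0.12  0.42 -0.34]
```

Emit:
drive_tool --slide '[[0.1,-0.2,3],[0,-0.1,3],[0,0,2.5],[0,0,1.2],[0,0,0]]' --delta_rot '[[0,0.4,-0.3],[0,0,0],[0,0,0],[0,0,0],[0,0,0]]'

```text
t: 2.05
tcp_pos: [0.5441, 0.0097, 0.0418]
orientation: [-3.129, -0.267, -0.01]
wrist_force: [-0.1, -0.7, -1.0]
finger_gap: 0.0398
```

```bash
python3 - <<'E'
from h import *
to(-58,-11,38,0)
from rig import bot
for n in("side","scene"):
    p,z=bot.grab_frame(n);cv2.imwrite(f"pics/{n}1.png",cv2.resize(p[130:360,180:470,::-1],None,fx=2.5,fy=2.5))
E
```

```text
t 2.05 jig mm [-53.7 -12.8  41.8] F [-0.1 -0.7 -1. ] gap 39.8 q6 1.29
tool axes in jig [[1.0, -0.001, 0.006], [-0.001, -1.0, -0.0], [0.006, 0.0, -1.0]]
slide cm [-0.43 -0.18  0.38]
rot deg [-0.01 -0.37 -0.04]
```

View pics/side1.png

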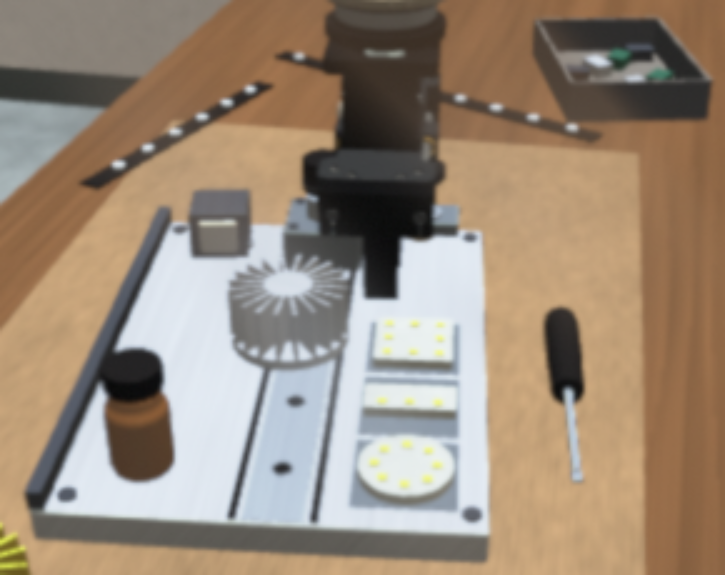

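View pics/scene1.png

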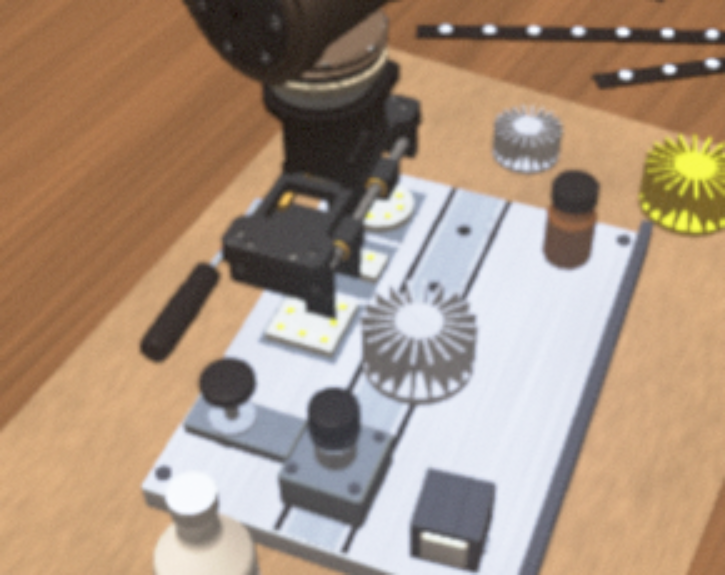

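Both views show the open fingers just in front of the heatsink and clear of the boards, the carriage and the bottle. I'll push now.

Emit:
drive_tool --slide '[[1,-0.1,0.2],[1,0,0],[1,0,0],[1,0,0],[1,0,0]]' --delta_rot '[[0,-0.3,0],[0,0,0],[0,0,0],[0,0,0],[0,0,0]]'

```text
t: 2.65
tcp_pos: [0.5999, 0.0198, 0.0456]
orientation: [3.129, 0.267, 0.014]
wrist_force: [0.2, -0.5, 0.7]
finger_gap: 0.0398
```

```bash
python3 -c "
from h import *
to(37,-11,38,0)"
```

```text
t 2.65 jig mm [  3.  -12.4  45.6] F [ 0.2 -0.5  0.7] gap 39.8 q6 1.32
tool axes in jig [[1.0, -0.001, 0.009], [-0.001, -1.0, 0.002], [0.009, -0.002, -1.0]]
slide cm [ 3.39 -0.15  0.79]
rot deg [ 0.12 -0.52 -0.05]
```

Emit:
drive_tool --slide '[[0.9,0,0.3],[0.9,0,0.2],[0.7,0,0.2],[0.3,0,0]]' --delta_rot '[[0,-0.5,0],[0,0,0],[0,0,0],[0,0,0]]'

```text
t: 3.05
tcp_pos: [0.6314, 0.0253, 0.0387]
orientation: [3.128, 0.268, 0.002]
wrist_force: [-1.3, -0.4, 1.7]
finger_gap: 0.04
```

```bash
python3 - <<'E'
from h import *
to(37,-11,38,0)
from rig import bot
for n in("side","scene"):
    i=bot.camera_info(n)
    p,z=bot.grab_frame(n);cv2.imwrite(f"pics/{n}2.png",cv2.resize(p[130:360,180:470,::-1],None,fx=2.5,fy=2.5))
    W=(cloud(p,z,i)-O)@J*1000
    m=(W[...,0]>30)&(W[...,0]<140)&(abs(W[...,1]+11)<70)&(W[...,2]>64)&(W[...,2]<74)
    nc,lab,s,ce=cv2.connectedComponentsWithStats(m.astype(np.uint8))
    q=1+s[1:,4].argmax();P=W[lab==q];print(n,len(P),P.mean(0),circ(P))
E
```

```text
t 3.05 jig mm [ 35.  -12.3  38.7] F [-1.3 -0.4  1.7] gap 40.0 q6 1.34
tool axes in jig [[1.0, -0.0, 0.001], [-0.0, -1.0, 0.002], [0.001, -0.002, -1.0]]
slide cm [ 0.2  -0.13  0.07]
rot deg [ 0.13 -0.07 -0.02]
side 69 [40.86502636  9.72093633 68.19708224] (44.72305679321289, 2.9937996864318848, 20.008209228515625)
scene 35 [ 42.46267014 -34.75210618  68.90268519] (40.92108154296875, -32.415016174316406, 11.816003799438477)
```

View pics/side2.png

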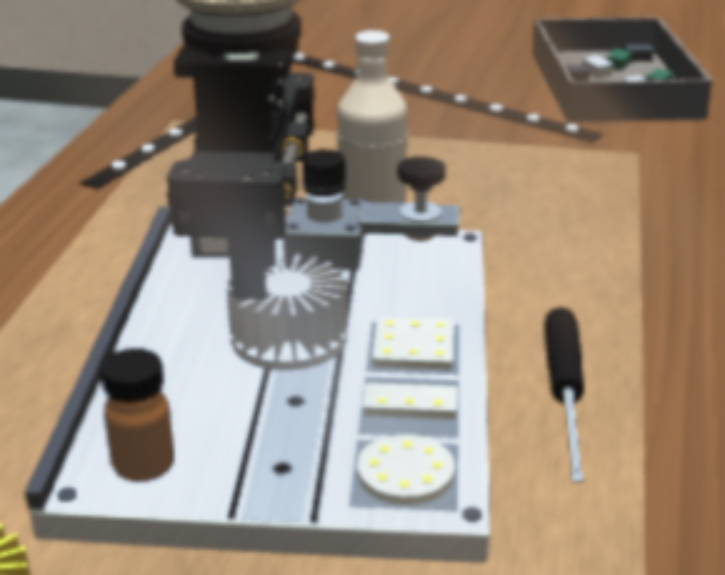

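View pics/scene2.png

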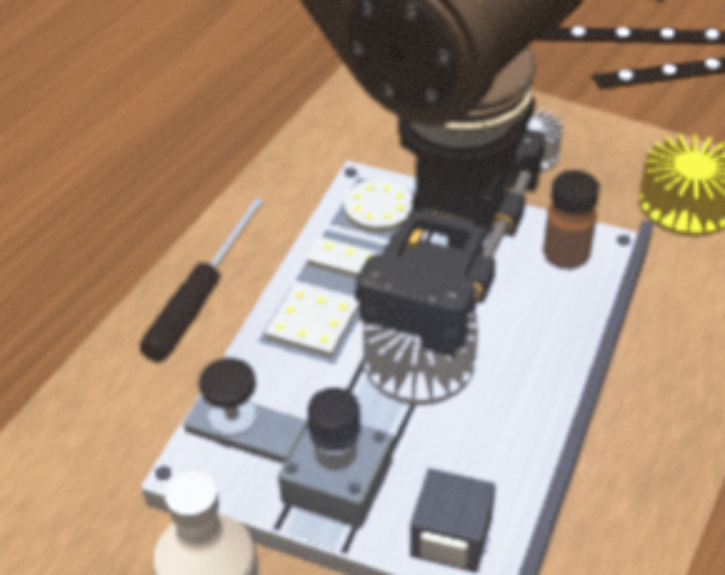

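The heatsink did not move. The fingers seem to have passed among the fins without meeting resistance. I'll look closer.

```bash
python3 - <<'E'
from h import *
from rig import bot
p,z=bot.grab_frame("side");cv2.imwrite("pics/side3.png",cv2.resize(p[190:290,230:350,::-1],None,fx=6,fy=6,interpolation=cv2.INTER_CUBIC))
p,z=bot.grab_frame("wrist");cv2.imwrite("pics/wrist3.png",p[:,:,::-1])
E
```

```text
(no output)
```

View pics/side3.png

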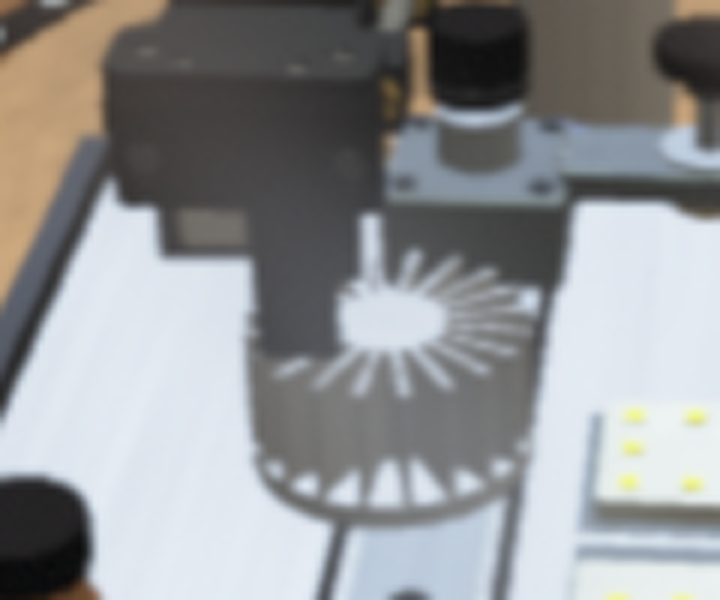

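View pics/wrist3.png

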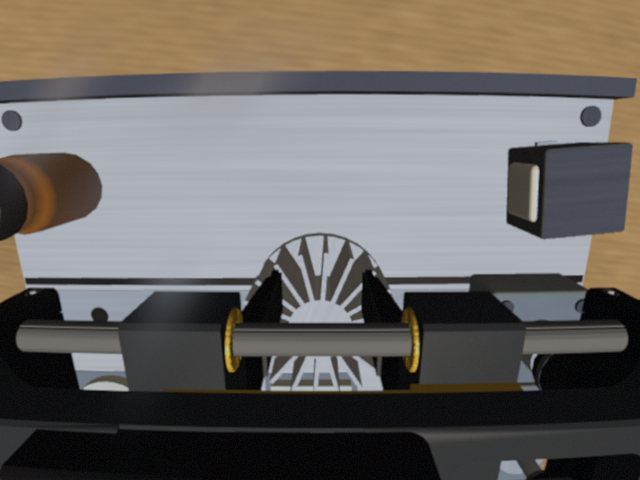

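The wrist view shows the fingers at (265,310) and (375,310), standing in the fin gaps on either side of the solid core. The simulated contact body is therefore the core, plus perhaps the base disc, and the fingers straddled it. I'll back out the same way, narrow the fingers and push on the core.

Emit:
drive_tool --slide '[[-1.5,0,0],[-1.5,0,0],[-1.5,0,0],[-1.5,0,0],[-0.5,0,0]]' --delta_rot '[[0,0,0],[0,0,0],[0,0,0],[0,0,0],[0,0,0]]'

```text
t: 3.75
tcp_pos: [0.5646, 0.0137, 0.0388]
orientation: [3.128, 0.267, 0.006]
wrist_force: [-1.3, -0.8, -1.3]
finger_gap: 0.0399
```

Emit:
drive_tool --slide '[[0,0,0],[0,0,0],[0,0,0],[0,0,0]]' --delta_rot '[[0,0,0],[0,0,0],[0,0,0],[0,0,0]]' --grip 0.6

```text
t: 4.15
tcp_pos: [0.5659, 0.0137, 0.0392]
orientation: [3.128, 0.266, 0.008]
wrist_force: [-0.1, 0.9, 0.7]
finger_gap: 0.0197
```

```bash
python3 - <<'E'
from h import *
from rig import bot
to(-20,-11,36,0)
for n in("side","scene"):
    i=bot.camera_info(n)
    p,z=bot.grab_frame(n);cv2.imwrite(f"pics/{n}4.png",cv2.resize(p[130:360,180:470,::-1],None,fx=2.5,fy=2.5))
    W=(cloud(p,z,i)-O)@J*1000
    m=(W[...,0]>-40)&(W[...,0]<140)&(abs(W[...,1]+11)<60)&(W[...,2]>64)&(W[...,2]<74)
    nc,lab,s,ce=cv2.connectedComponentsWithStats(m.astype(np.uint8))
    q=1+s[1:,4].argmax();P=W[lab==q];print(n,len(P),P.mean(0),circ(P))
E
```

```text
t 4.15 jig mm [-31.5 -12.7  39.2] F [-0.1  0.9  0.7] gap 19.7 q6 1.31
tool axes in jig [[1.0, -0.001, 0.005], [-0.001, -1.0, 0.003], [0.005, -0.003, -1.0]]
slide cm [ 1.15 -0.17  0.33]
rot deg [ 0.16 -0.29 -0.07]
side 724 [12.04990651 -7.17610247 67.86105755] (6.648309230804443, -10.008899688720703, 47.42012023925781)
scene 840 [ 13.70460142 -14.4117825   68.37755738] (13.032269477844238, -12.254875183105469, 43.45695877075195)
```

View pics/side4.png

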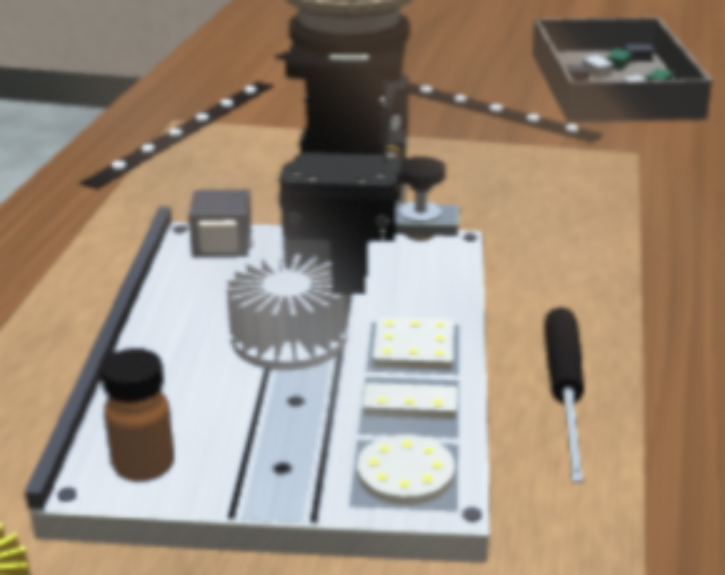

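The heatsink is still at (285,310) in the crop and unmoved. I'll push on the core.

Emit:
drive_tool --slide '[[1,-0.15,0.2],[1,0,0.1],[1,0,0.1],[1,0,0]]' --delta_rot '[[0,-0.3,0],[0,0,0],[0,0,0],[0,0,0]]'

```text
t: 4.65
tcp_pos: [0.6022, 0.0218, 0.039]
orientation: [3.127, 0.267, -0.015]
wrist_force: [-0.5, 0.2, -0.2]
finger_gap: 0.0191
```

```bash
cat > look.py <<'E'
from h import *
from rig import bot
import sys
to(59,-11,36,0)
for n in("side","scene"):
    i=bot.camera_info(n)
    p,z=bot.grab_frame(n);cv2.imwrite(f"pics/{n}{sys.argv[1]}.png",cv2.resize(p[130:360,180:470,::-1],None,fx=2.5,fy=2.5))
    W=(cloud(p,z,i)-O)@J*1000
    m=(W[...,0]>-40)&(W[...,0]<140)&(abs(W[...,1]+11)<60)&(W[...,2]>66)&(W[...,2]<72)&(p.max(-1)>90)
    nc,lab,s,ce=cv2.connectedComponentsWithStats(m.astype(np.uint8))
    q=1+s[1:,4].argmax();P=W[lab==q];print(n,len(P),P.mean(0),circ(P),P.min(0),P.max(0))
E
python3 look.py 5
```

```text
t 4.65 jig mm [  5.7 -10.9  39. ] F [-0.5  0.2 -0.2] gap 19.1 q6 1.33
tool axes in jig [[1.0, -0.001, -0.01], [-0.001, -1.0, 0.002], [-0.01, -0.002, -1.0]]
slide cm [5.34 0.01 0.24]
rot deg [ 0.14  0.56 -0.04]
side 522 [43.52607228 -5.76187386 68.36052944] (36.1955451965332, -11.726768493652344, 45.74387741088867) [ -6.51306436 -55.91159153  66.00632958] [80.53709314 32.95652776 71.97078463]
scene 637 [ 43.34409627 -13.98413998  68.89101406] (40.189170837402344, -12.503493309020996, 43.32041549682617) [  4.61788318 -55.72159279  66.00612102] [81.95420222 30.71460505 71.97548976]
```

View pics/side5.png

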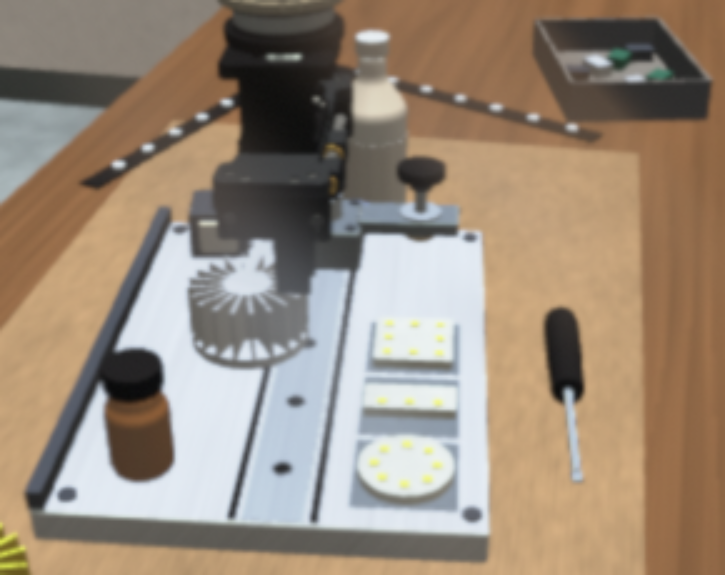

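Now it slides: its centre is at jig x of about 40 mm and it stands upright at (248,310). About 44 mm to go.

Emit:
drive_tool --slide '[[1,0,0],[1,0,0],[1,0,0],[1,0,0],[0.4,0,0]]' --delta_rot '[[0,0.5,0],[0,0,0],[0,0,0],[0,0,0],[0,0,0]]'

```text
t: 5.25
tcp_pos: [0.6459, 0.0295, 0.0386]
orientation: [3.128, 0.268, -0.008]
wrist_force: [-7.0, -1.0, 9.3]
finger_gap: 0.0193
```

```bash
python3 look.py 6
```

```text
t 5.25 jig mm [ 50.  -10.6  38.6] F [-7.  -1.   9.3] gap 19.3 q6 1.35
tool axes in jig [[1.0, 0.0, -0.005], [0.0, -1.0, 0.002], [-0.005, -0.002, -1.0]]
slide cm [0.9  0.04 0.26]
rot deg [0.12 0.3  0.  ]
side 450 [42.10352448 -4.43560927 68.16410536] (44.42171096801758, -9.946187019348145, 43.31953048706055) [  3.44447088 -50.34551465  66.00019457] [86.72438705 32.93009574 71.98234447]
scene 133 [ 41.9873424  -37.70164142  68.67751322] (42.665218353271484, -46.03154754638672, 25.273496627807617) [ 17.66745837 -54.98451665  66.04741989] [ 67.66297591 -25.10989557  71.96335876]
```

View pics/scene6.png

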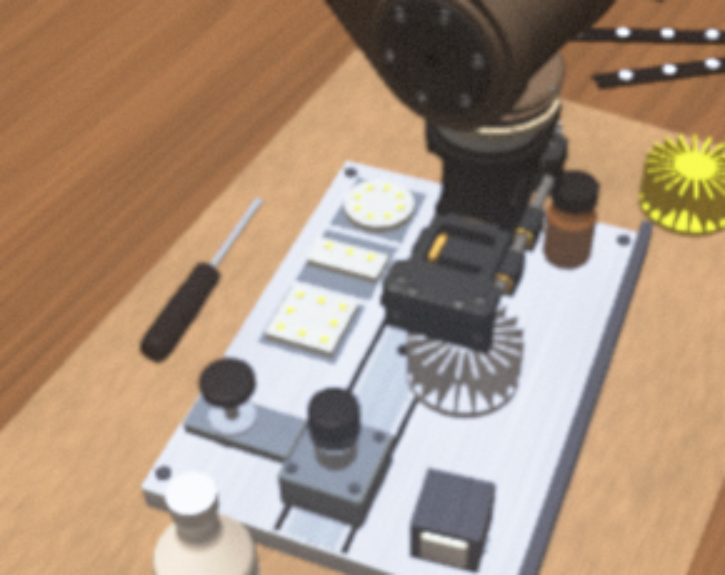

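It slipped again and the heatsink is only at x of about 44 mm. I'll look before doing more.

```bash
python3 - <<'E'
from h import *
from rig import bot
p,z=bot.grab_frame("side");cv2.imwrite("pics/side7.png",cv2.resize(p[190:290,230:350,::-1],None,fx=6,fy=6,interpolation=cv2.INTER_CUBIC))
p,z=bot.grab_frame("wrist");cv2.imwrite("pics/wrist7.png",cv2.resize(p[200:450,180:460,::-1],None,fx=2.4,fy=2.4,interpolation=cv2.INTER_CUBIC))
st()
E
```

```text
t 5.45 jig mm [ 50.4 -10.7  38.7] F [1.6 0.1 3.2] gap 18.8 q6 1.35
tool axes in jig [[1.0, -0.0, -0.003], [-0.0, -1.0, 0.002], [-0.003, -0.002, -1.0]]
```

View pics/side7.png

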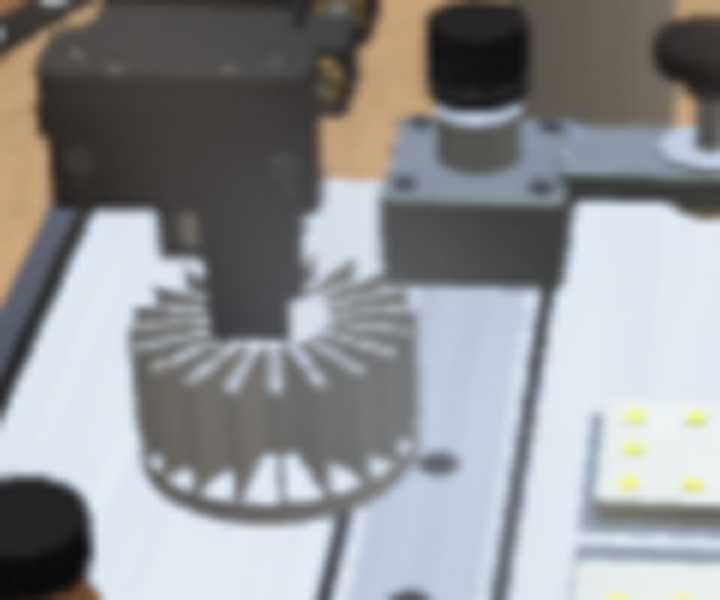

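View pics/wrist7.png

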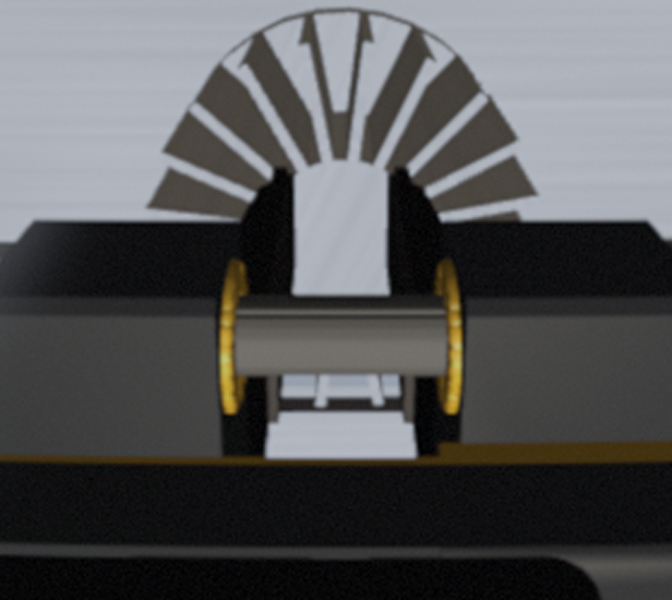

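```bash
python3 - <<'E'
from h import *
from rig import bot
i=bot.camera_info("side");K=np.array([[i['fx'],0,i['cx']],[0,i['fy'],i['cy']],[0,0,1.]])
def proj(P):
    c=(np.atleast_2d(P)-i['T'][:3,3])@i['T'][:3,:3]
    c=c*[1,-1,-1]
    return cv2.projectPoints(c,np.zeros(3),np.zeros(3),K,i['D'])[0][:,0].round(1)
print('tcp at side1',proj([.5441,.0097,.0418]),'finger +y tip',proj(O+J@np.array([-53.7,-12.8+26,41.8])/1000), 'crop',((proj(O+J@np.array([-53.7,-12.8+26,41.8])/1000))-[180,130])*2.5)
print('now +y finger tip',proj(O+J@np.array([50.4,-10.7+16,38.7])/1000),'zoom',(proj(O+J@np.array([50.4,-10.7+16,38.7])/1000)-[230,190])*6)
p,z=bot.grab_frame("side");W=(cloud(p,z,i)-O)@J*1000
# points on finger in column
for v in range(215,262,2):
    u=275;print(v,W[v,u].round(0),p[v,u])
E
```

```text
tcp at side1 [[332.3 257. ]] finger +y tip [[331.4 265.1]] crop [[378.5  337.75]]
now +y finger tip [[272.  261.9]] zoom [[252.  431.4]]
215 [ 27.  71. 164.] [70 68 68]
217 [ 27.  72. 161.] [75 73 73]
219 [ 27.  73. 158.] [72 70 71]
221 [ 28.  72. 155.] [72 70 71]
223 [ 28.  73. 152.] [73 71 72]
225 [ 28.  72. 148.] [74 73 74]
227 [ 40.  10. 111.] [74 73 75]
229 [ 41.   9. 106.] [76 75 76]
231 [ 41.   9. 103.] [75 75 77]
233 [42.  7. 97.] [77 76 79]
235 [42.  7. 94.] [76 76 78]
237 [42.  9. 91.] [75 76 78]
239 [42.  7. 86.] [76 76 79]
241 [42.  7. 82.] [75 76 79]
243 [43.  6. 77.] [75 75 78]
245 [44.  3. 72.] [80 81 85]
247 [43.  6. 70.] [185 193 204]
249 [42. 12. 69.] [165 171 177]
251 [41. 19. 69.] [164 169 176]
253 [44.  4. 56.] [173 179 188]
255 [44.  6. 53.] [137 140 143]
257 [44.  7. 50.] [109 108 106]
259 [44.  7. 46.] [108 107 105]
261 [45.  6. 41.] [107 106 104]
```

The depth columns put the visible finger end at z of about 70 mm, while the reported TCP is at 39 mm. The fingers were riding on top of the heatsink. I'll check this offset against the first frames.

```bash
python3 - <<'E'
from h import *
import pickle
d=pickle.load(open("f0.pkl","rb"))
for n in("scene","side"):
    p,z,i=d[n];W=cloud(p,z,i)
    m=(abs(W[...,0]-.625)<.13)&(abs(W[...,1])<.06)&(W[...,2]>.13)&(W[...,2]<.29)&(p.max(-1)<120)
    P=W[m]
    print(n,len(P))
    for side in(-1,1):
        Q=P[(np.sign(P[:,0]-.625)==side)]
        print(side,'zmin',np.percentile(Q[:,2],[0,1,5]).round(4))
        for lo in np.arange(.17,.29,.01):
            T=Q[(Q[:,2]>lo)&(Q[:,2]<lo+.01)]
            if len(T):print('  z',lo.round(3),len(T),'x',T[:,0].min().round(4),T[:,0].max().round(4),'y',T[:,1].min().round(4),T[:,1].max().round(4))
E
```

```text
scene 681
-1 zmin [0.2166 0.2188 0.2224]
  z 0.21 13 x 0.5728 0.5778 y -0.0138 0.006
  z 0.22 45 x 0.5711 0.5787 y -0.0133 0.0068
  z 0.23 57 x 0.57 0.5781 y -0.0149 0.0069
  z 0.24 60 x 0.5694 0.5781 y -0.0143 0.0072
  z 0.25 67 x 0.5675 0.5779 y -0.0137 0.0074
  z 0.26 74 x 0.5661 0.5783 y -0.0139 0.0081
  z 0.27 68 x 0.5645 0.5782 y -0.0142 0.0056
  z 0.28 41 x 0.5655 0.5767 y -0.0165 0.0072
1 zmin [0.2154 0.2169 0.2236]
  z 0.21 8 x 0.6724 0.6767 y -0.0135 -0.0112
  z 0.22 23 x 0.6725 0.6806 y -0.0142 0.0006
  z 0.23 46 x 0.6727 0.681 y -0.0146 0.0083
  z 0.24 53 x 0.6718 0.6819 y -0.0141 0.0077
  z 0.25 49 x 0.6724 0.6826 y -0.014 0.0089
  z 0.26 52 x 0.6722 0.683 y -0.0137 0.0002
  z 0.27 25 x 0.6737 0.6837 y -0.0148 -0.003
side 876
-1 zmin [0.2139 0.2153 0.2192]
  z 0.21 24 x 0.5712 0.5762 y -0.0128 0.0137
  z 0.22 37 x 0.5687 0.5766 y -0.0116 0.0134
  z 0.23 44 x 0.5675 0.5761 y -0.0116 0.0131
  z 0.24 50 x 0.5666 0.576 y -0.0098 0.014
  z 0.25 58 x 0.5651 0.5759 y -0.0095 0.0139
  z 0.26 60 x 0.564 0.5752 y -0.0072 0.0156
  z 0.27 65 x 0.5627 0.5749 y -0.0106 0.0145
  z 0.28 59 x 0.5549 0.5749 y -0.0078 0.0168
1 zmin [0.2146 0.2154 0.2193]
  z 0.21 27 x 0.6709 0.6764 y -0.0118 0.0128
  z 0.22 48 x 0.6711 0.6786 y -0.0096 0.0151
  z 0.23 55 x 0.671 0.6805 y -0.01 0.0141
  z 0.24 60 x 0.6707 0.6809 y -0.0095 0.0143
  z 0.25 68 x 0.671 0.6823 y -0.0089 0.0138
  z 0.26 72 x 0.671 0.6832 y -0.0113 0.0141
  z 0.27 71 x 0.6727 0.6863 y -0.0107 0.0153
  z 0.28 78 x 0.6732 0.6942 y -0.01 0.0166
```

The fingertips really sit about 31.5 mm above the reported TCP along the tool axis; x and y agree. I'll correct z for that from here on. First lift and back off.

Emit:
drive_tool --slide '[[0,0,-2],[-2.5,0,-0.5],[-2.5,0,0],[-2.5,0,0],[-1,0,0]]' --delta_rot '[[0,0,0],[0,0,0],[0,0,0],[0,0,0],[0,0,0]]' --grip 0.16

```text
t: 6.0
tcp_pos: [0.5602, 0.0152, 0.0624]
orientation: [3.128, 0.268, -0.008]
wrist_force: [0.1, -0.4, 0.5]
finger_gap: 0.0401
```

```bash
sed -i "s/^YAW/TIP=31.5\nYAW/; s/\*1000).round(1),'F'/*1000+(R.T[2]*-0+[0,0,TIP])).round(1),'F'/; s/np.array(\[x,y,z\])/np.array([x,y,z-TIP])/" h.py; sed -i 's/^to(.*/to(-25,-11,38,0)/' look.py; python3 look.py 8
```

```text
t 6.0 jig mm [-36.9 -10.2  93.9] F [ 0.1 -0.4  0.5] gap 40.1 q6 1.31
tool axes in jig [[1.0, 0.0, -0.005], [0.0, -1.0, 0.002], [-0.005, -0.002, -1.0]]
slide cm [1.22 0.07 5.59]
rot deg [0.1  0.3  0.01]
side 587 [45.24111297 -8.11735631 68.29075466] (46.255008697509766, -10.335558891296387, 43.215309143066406) [  4.64455758 -53.11841023  66.00097475] [87.47049948 31.26624626 70.95489571]
scene 726 [ 46.55154889 -14.0116093   68.85619532] (46.13997268676758, -12.54802131652832, 42.22593307495117) [  4.56511746 -54.18705893  66.00026087] [86.57001527 27.53407894 71.97846574]
```

View pics/scene8.png

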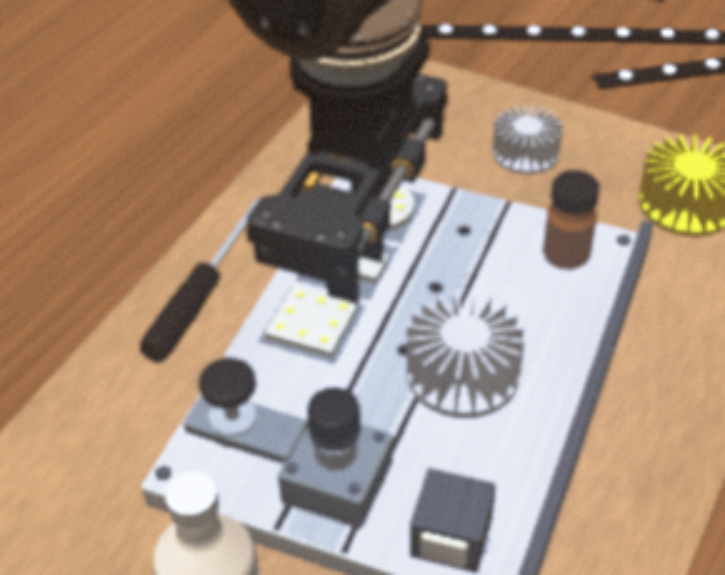

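The heatsink stands upright at jig (46,-11), crop (465,350). The fingers are clear in front of it, so I'll descend to a real 38 mm.

Emit:
drive_tool --slide '[[0.4,0.1,2],[0,0,2],[0,0,1.2],[0,0,0.2]]' --delta_rot '[[0,0.3,0],[0,0,0],[0,0,0],[0,0,0]]'

```text
t: 6.5
tcp_pos: [0.5711, 0.0149, 0.0073]
orientation: [3.128, 0.268, 0.01]
wrist_force: [-0.6, 0.4, 0.1]
finger_gap: 0.04
```

```bash
python3 -c "
from h import *
to(37,-11,38,0)"
```

```text
t 6.5 jig mm [-26.2 -12.3  38.8] F [-0.6  0.4  0.1] gap 40.0 q6 1.31
tool axes in jig [[1.0, -0.0, 0.006], [-0.0, -1.0, 0.003], [0.006, -0.003, -1.0]]
slide cm [ 6.32 -0.13  0.12]
rot deg [ 0.18 -0.36 -0.01]
```

Emit:
drive_tool --slide '[[0.8,-0.1,0],[0.8,0,0],[0.8,0,0],[0.8,0,0],[0.8,0,0]]' --delta_rot '[[0,-0.3,0],[0,0,0],[0,0,0],[0,0,0],[0,0,0]]'

```text
t: 7.0
tcp_pos: [0.6147, 0.0235, 0.0089]
orientation: [3.127, 0.268, 0.003]
wrist_force: [-1.7, -1.0, -0.1]
finger_gap: 0.0396
```

```bash
sed -i 's/^to(.*/to(37,-11,38,0)/' look.py; python3 look.py 9
```

```text
t 7.0 jig mm [ 18.2 -11.2  40.4] F [-1.7 -1.  -0.1] gap 39.6 q6 1.34
tool axes in jig [[1.0, 0.0, 0.001], [0.0, -1.0, 0.003], [0.001, -0.003, -1.0]]
slide cm [ 1.87 -0.03  0.24]
rot deg [ 0.19 -0.08  0.  ]
side 408 [71.65682202 -1.07982591 68.25309383] (66.14476013183594, -8.303951263427734, 41.979698181152344) [ 31.05692286 -46.12031187  66.01635466] [106.63516135  32.20921597  70.72633578]
scene 665 [ 69.56831361 -14.03549476  68.94649609] (66.47831726074219, -13.01397705078125, 41.55946350097656) [ 33.25473614 -53.69812634  66.00091054] [107.09245277  27.91165262  71.95644457]
```

View pics/side9.png

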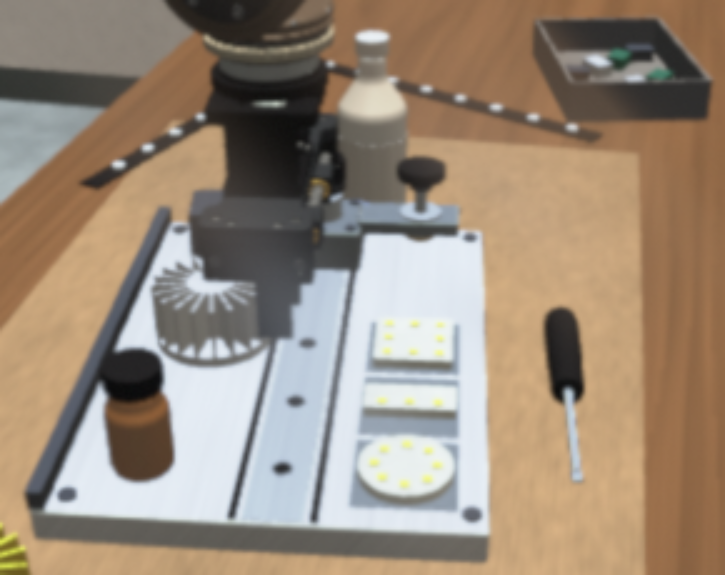

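The heatsink is cradled at x of about 65 mm and the 47 mm offset holds. I'll push 21 mm more.

Emit:
drive_tool --slide '[[0.7,0,0.1],[0.7,0,0],[0.5,0,0],[0.1,0,0],[0,0,0]]' --delta_rot '[[0,0,0],[0,0,0],[0,0,0],[0,0,0],[0,0,0]]'

```text
t: 7.6
tcp_pos: [0.6359, 0.0272, 0.0079]
orientation: [3.127, 0.268, 0.002]
wrist_force: [-1.3, -0.1, 0.5]
finger_gap: 0.0403
```

```bash
python3 look.py 10
```

```text
t 7.6 jig mm [ 39.7 -11.3  39.4] F [-1.3 -0.1  0.5] gap 40.3 q6 1.34
tool axes in jig [[1.0, 0.0, 0.001], [0.0, -1.0, 0.003], [0.001, -0.003, -1.0]]
slide cm [-0.27 -0.03  0.14]
rot deg [ 0.19 -0.07  0.01]
side 370 [9.41867349e+01 5.53185012e-02 6.82168491e+01] (87.67754364013672, -9.992785453796387, 42.84492492675781) [ 53.43261791 -41.14031374  66.00388056] [127.80478339  32.63811132  70.90472271]
scene 649 [ 90.1332689  -15.01321447  68.8482675 ] (86.56688690185547, -12.834638595581055, 42.24263381958008) [ 55.37113589 -54.40492836  66.0390124 ] [127.22820574  27.49469483  71.82118674]
```

The heatsink is at x of about 86 mm. Back off and lift, then rotate so the jaws lie along jig x.

Emit:
drive_tool --slide '[[-2,0,0],[-2,0,0],[-0.5,0,-4],[0,0,-4],[0,0,-4]]' --delta_rot '[[0,0,0],[0,0,0],[0,0,0],[0,0,-8],[0,0,-8]]' --grip -0.3

```text
t: 8.2
tcp_pos: [0.5871, 0.0196, 0.126]
orientation: [3.059, 0.71, -0.01]
wrist_force: [-0.6, -0.5, 0.0]
finger_gap: 0.0617
```

Emit:
drive_tool --slide '[[0,0,0],[0,0,0],[0,0,0],[0,0,0],[0,0,0]]' --delta_rot '[[0,0,-8],[0,0,-8],[0,0,-8],[0,0,-8],[0,0,-8]]'

```text
t: 8.7
tcp_pos: [0.5903, 0.0193, 0.1343]
orientation: [2.601, 1.748, 0.01]
wrist_force: [-0.3, 0.3, 0.6]
finger_gap: 0.0622
```

```bash
sed -i 's/^to(.*/to(0,-135,130,90)/' look.py; python3 look.py 11
```

```text
t 8.7 jig mm [ -6.5 -11.2 165.8] F [-0.3  0.3  0.6] gap 62.2 q6 0.31
tool axes in jig [[0.53, 0.848, 0.001], [0.848, -0.53, 0.01], [0.009, -0.005, -1.0]]
slide cm [-10.16   7.07   3.64]
rot deg [  0.59   0.11 -31.99]
side 587 [86.15075681 -9.11859558 68.28002781] (86.7185287475586, -9.156400680541992, 42.9727668762207) [ 45.21305248 -51.67217681  66.00109309] [127.76945428  33.56893576  70.76897271]
scene 713 [ 86.56555127 -14.0293838   68.85125126] (85.51274871826172, -13.45260238647461, 42.57419204711914) [ 46.2164954  -55.16370251  66.01855777] [126.98780159  27.36869943  71.73133417]
```

View pics/scene11.png

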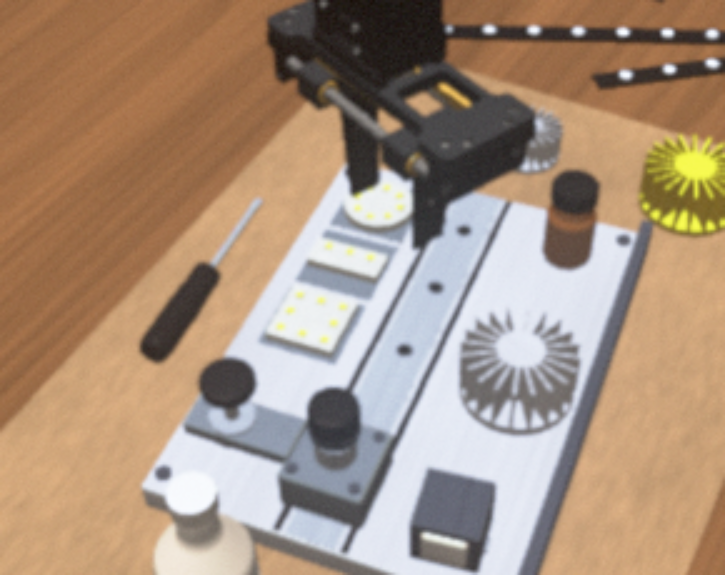

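The heatsink stands upright on the shelf at x of about 86 mm, crop (520,365). Finish the turn, then go to the knob.

Emit:
drive_tool --slide '[[0,0,0],[0,0,0],[0,0,0],[0,0,0],[0,0,0]]' --delta_rot '[[0.5,0,-8],[0,0,-8],[0,0,-8],[0,0,-6.5],[0,0,0]]'

```text
t: 9.3
tcp_pos: [0.5905, 0.0193, 0.1343]
orientation: [2.064, 2.366, 0.003]
wrist_force: [0.6, 0.3, -0.5]
finger_gap: 0.0617
```

```bash
python3 -c "
from h import *
to(0,-135,130,90)"
```

```text
t 9.3 jig mm [ -6.4 -11.3 165.8] F [ 0.6  0.3 -0.5] gap 61.7 q6 -0.22
tool axes in jig [[0.035, 0.999, -0.0], [0.999, -0.035, 0.003], [0.002, -0.0, -1.0]]
slide cm [-12.34   1.06   3.59]
rot deg [ 0.14  0.03 -1.99]
```

Emit:
drive_tool --slide '[[-3.5,0,0.5],[-4,0.3,1],[-3,0.3,1],[-1,0.1,0.5],[0,0,0]]' --delta_rot '[[0,0,-2],[0,0,0],[0,0,0],[0,0,0],[0,0,0]]'

```text
t: 9.8
tcp_pos: [0.6162, -0.0959, 0.1039]
orientation: [2.055, 2.371, 0.005]
wrist_force: [-0.2, 0.1, 0.5]
finger_gap: 0.0615
```

```bash
python3 - <<'E'
from h import *
from rig import bot
to(0,-135,81,90)
for n in("side","scene"):
    i=bot.camera_info(n)
    p,z=bot.grab_frame(n);cv2.imwrite(f"pics/{n}12.png",cv2.resize(p[130:360,180:470,::-1],None,fx=2.5,fy=2.5))
    W=(cloud(p,z,i)-O)@J*1000
    m=(abs(W[...,0])<60)&(abs(W[...,1]+135)<40)&(W[...,2]>120)&(W[...,2]<190)&(p.max(-1)<130)
    P=W[m]
    for lo in range(120,150,5):
        T=P[(P[:,2]>lo)&(P[:,2]<lo+5)]
        if len(T):print(n,lo,len(T),T.min(0).round(1),T.max(0).round(1))
    m=(abs(W[...,0])<25)&(abs(W[...,1]+135)<25)&(W[...,2]>107)&(W[...,2]<113)
    if m.sum()>20:print('knob',m.sum(),circ(W[m]))
E
```

```text
t 9.8 jig mm [  -0.5 -129.2  135.4] F [-0.2  0.1  0.5] gap 61.5 q6 -0.4
tool axes in jig [[0.028, 1.0, -0.001], [1.0, -0.028, 0.005], [0.005, -0.001, -1.0]]
slide cm [-0.58  0.04  5.44]
rot deg [ 0.27  0.04 -1.63]
side 130 1 [ -35.4 -117.7  134.8] [ -35.4 -117.7  134.8]
side 135 18 [ -37.2 -140.8  135.1] [  33.9 -115.4  139.6]
side 140 17 [ -37.3 -138.   140.4] [  33.8 -114.1  144.8]
side 145 25 [ -39.2 -132.5  145. ] [  35.1 -114.3  150. ]
knob 109 (-2.226184368133545, -132.75888061523438, 16.80353546142578)
scene 135 6 [ -35.5 -141.9  135.5] [  32.5 -117.7  139.6]
scene 140 26 [ -35.4 -143.8  140.5] [  34.  -121.5  144.9]
scene 145 27 [ -36.6 -142.7  146.1] [  36.1 -122.1  150. ]
knob 289 (-0.22016841173171997, -136.06524658203125, 17.466188430786133)
```

View pics/scene12.png

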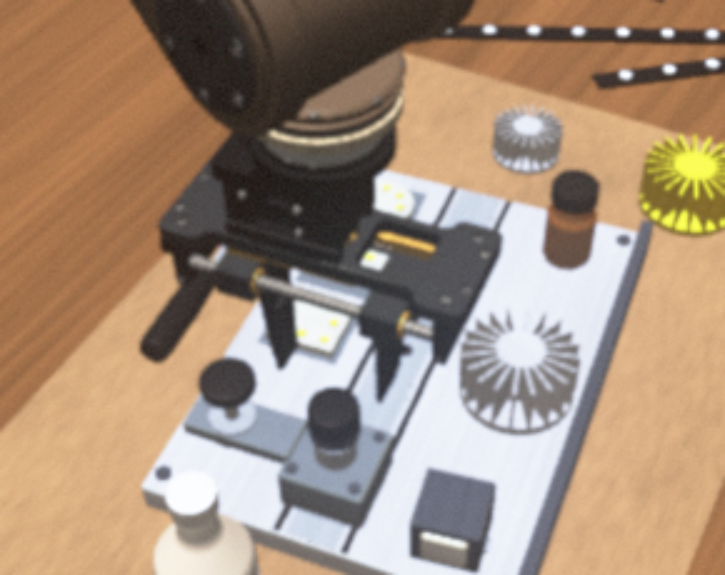

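View pics/side12.png

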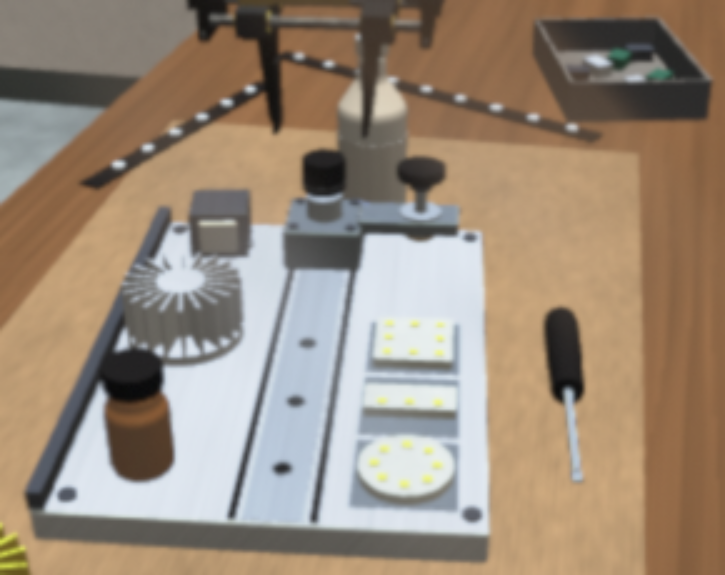

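Fingertips are at z of about 135 mm as corrected, with the knob centred below at jig (-1,-134.5). Descend and grip.

Emit:
drive_tool --slide '[[-0.5,0,1.5],[0,0,1.8],[0,0,1.6],[0,0,0.5],[0,0,0]]' --delta_rot '[[0,0,-1.6],[0,0,0],[0,0,0],[0,0,0],[0,0,0]]'

```text
t: 10.4
tcp_pos: [0.6179, -0.0928, 0.0528]
orientation: [2.015, 2.4, 0.009]
wrist_force: [0.3, -1.2, -0.4]
finger_gap: 0.0619
```

```bash
python3 -c "
from h import *
to(-0.5,-135,81,90)"
```

```text
t 10.4 jig mm [   1.6 -126.5   84.3] F [ 0.3 -1.2 -0.4] gap 61.9 q6 -0.43
tool axes in jig [[-0.003, 1.0, -0.002], [1.0, 0.003, 0.01], [0.01, -0.002, -1.0]]
slide cm [-0.85 -0.22  0.33]
rot deg [0.55 0.12 0.18]
```

Emit:
drive_tool --slide '[[-0.8,-0.15,0.2],[-0.05,0,0.1],[0,0,0]]' --delta_rot '[[0.4,0,0],[0,0,0],[0,0,0]]'

```text
t: 10.7
tcp_pos: [0.6188, -0.1012, 0.0519]
orientation: [2.016, 2.403, 0.002]
wrist_force: [-0.0, -0.2, -0.4]
finger_gap: 0.0619
```

```bash
python3 -c "
from h import *
to(-0.5,-135,81,90)"
```

```text
t 10.7 jig mm [   1.1 -134.9   83.4] F [-0.  -0.2 -0.4] gap 61.9 q6 -0.44
tool axes in jig [[-0.004, 1.0, -0.003], [1.0, 0.004, 0.004], [0.004, -0.003, -1.0]]
slide cm [-0.01 -0.16  0.24]
rot deg [0.25 0.18 0.21]
```

Emit:
drive_tool --slide '[[0,-0.15,0.2],[0,0,0],[0,0,0],[0,0,0],[0,0,0]]' --delta_rot '[[0,0,0],[0,0,0],[0,0,0],[0,0,0],[0,0,0]]' --grip 0.9 --newtons 40

```text
t: 11.2
tcp_pos: [0.6172, -0.1019, 0.0507]
orientation: [2.016, 2.401, 0.002]
wrist_force: [-0.7, -0.3, 0.9]
finger_gap: 0.0332
```

Emit:
drive_tool --slide '[[0,0,-0.4],[0,0,-0.4],[0,0,-0.3],[0,0,-0.1]]' --delta_rot '[[0,0,0],[0,0,0],[0,0,0],[0,0,0]]'

```text
t: 11.6
tcp_pos: [0.6171, -0.1018, 0.062]
orientation: [2.017, 2.402, 0.002]
wrist_force: [2.3, -1.0, -8.1]
finger_gap: 0.0328
```

```bash
python3 - <<'E'
from h import *
from rig import bot
to(0,135,93,90)
p,z=bot.grab_frame("side");cv2.imwrite("pics/side13.png",cv2.resize(p[150:250,270:390,::-1],None,fx=6,fy=6,interpolation=cv2.INTER_CUBIC))
E
```

```text
t 11.6 jig mm [  -0.7 -135.2   93.5] F [ 2.3 -1.  -8.1] gap 32.8 q6 -0.44
tool axes in jig [[-0.003, 1.0, -0.003], [1.0, 0.003, 0.004], [0.004, -0.003, -1.0]]
slide cm [27.02  0.15 -0.04]
rot deg [0.25 0.18 0.16]
```

View pics/side13.png

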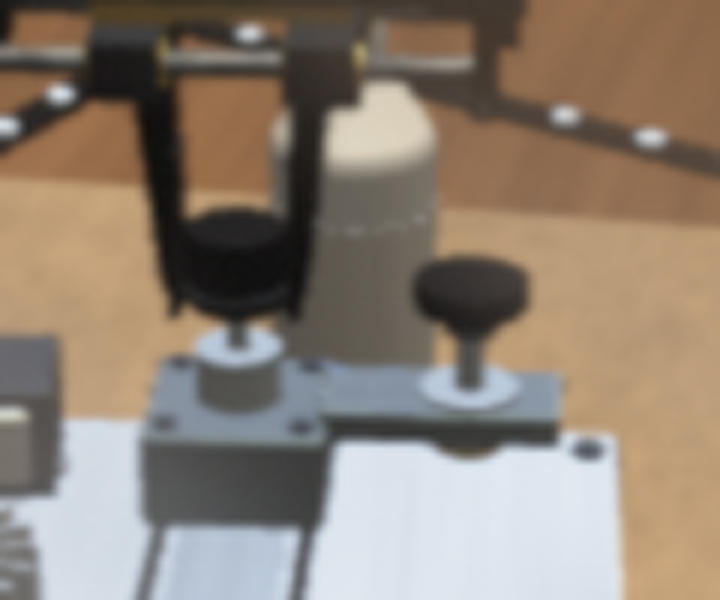

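The knob is lifted about 11 mm and pulls back with 8 N. Drag the carriage.

Emit:
drive_tool --slide '[[1,0,0],[1.5,0,0],[1.5,0,0]]' --delta_rot '[[0.2,0.1,0.1],[0,0,0],[0,0,0]]'

```text
t: 11.95
tcp_pos: [0.61, -0.0619, 0.0614]
orientation: [2.023, 2.401, -0.001]
wrist_force: [2.3, -2.3, -7.8]
finger_gap: 0.0334
```

```bash
python3 -c "
from h import *
to(-0.7,135,93.5,90)"
```

```text
t 11.95 jig mm [ -0.9 -94.6  92.9] F [ 2.3 -2.3 -7.8] gap 33.4 q6 -0.38
tool axes in jig [[0.001, 1.0, -0.002], [1.0, -0.001, 0.001], [0.001, -0.002, -1.0]]
slide cm [ 2.296e+01  1.000e-02 -1.100e-01]
rot deg [ 0.04  0.12 -0.04]
```

Emit:
drive_tool --slide '[[2,0,0],[2,0,0],[2,0,0],[2,0,0],[2,0,0]]' --delta_rot '[[0,0.1,0],[0,0,0],[0,0,0],[0,0,0],[0,0,0]]'

```text
t: 12.45
tcp_pos: [0.591, 0.0451, 0.0614]
orientation: [2.02, 2.403, 0.001]
wrist_force: [3.8, -1.9, -7.8]
finger_gap: 0.0331
```

```bash
python3 -c "
from h import *
to(-0.7,135,93.5,90)"
```

```text
t 12.45 jig mm [-1.4 14.  92.9] F [ 3.8 -1.9 -7.8] gap 33.1 q6 -0.21
tool axes in jig [[-0.002, 1.0, -0.001], [1.0, 0.002, 0.002], [0.002, -0.001, -1.0]]
slide cm [12.1   0.09 -0.08]
rot deg [0.12 0.07 0.1 ]
```

Emit:
drive_tool --slide '[[2,0.05,-0.05],[2,0,0],[2,0,0],[2,0,0],[1.5,0,0]]' --delta_rot '[[0,0.1,0.1],[0,0,0],[0,0,0],[0,0,0],[0,0,0]]'

```text
t: 12.95
tcp_pos: [0.5727, 0.1485, 0.0625]
orientation: [2.016, 2.405, 0.006]
wrist_force: [5.0, -1.6, -9.0]
finger_gap: 0.0336
```

```bash
cat > look2.py <<'E'
from h import *
from rig import bot
import sys
to(-1,135,93.5,90)
for n in("side","scene"):
    i=bot.camera_info(n)
    p,z=bot.grab_frame(n);cv2.imwrite(f"pics/{n}{sys.argv[1]}.png",cv2.resize(p[130:360,180:470,::-1],None,fx=2.5,fy=2.5))
    W=(cloud(p,z,i)-O)@J*1000
    m=(abs(W[...,0]+75)<30)&(abs(W[...,1]-135)<60)&(W[...,2]>100)&(W[...,2]<110)&(p.max(-1)<110)
    if m.sum()>20:print(n,'button',m.sum(),circ(W[m]),W[m].mean(0))
E
python3 look2.py 14
```

```text
t 12.95 jig mm [ -1.8 119.1  94. ] F [ 5.  -1.6 -9. ] gap 33.6 q6 -0.03
tool axes in jig [[-0.004, 1.0, -0.0], [1.0, 0.004, 0.005], [0.005, -0.0, -1.0]]
slide cm [1.59 0.09 0.05]
rot deg [0.29 0.02 0.25]
side button 306 (-77.51728820800781, 122.96699523925781, 17.859121322631836) [-77.78398077 124.73606036 104.16161543]
scene button 198 (-75.95323944091797, 118.20218658447266, 19.434743881225586) [-75.89015438 115.98547334 104.84559709]
```

View pics/side14.png

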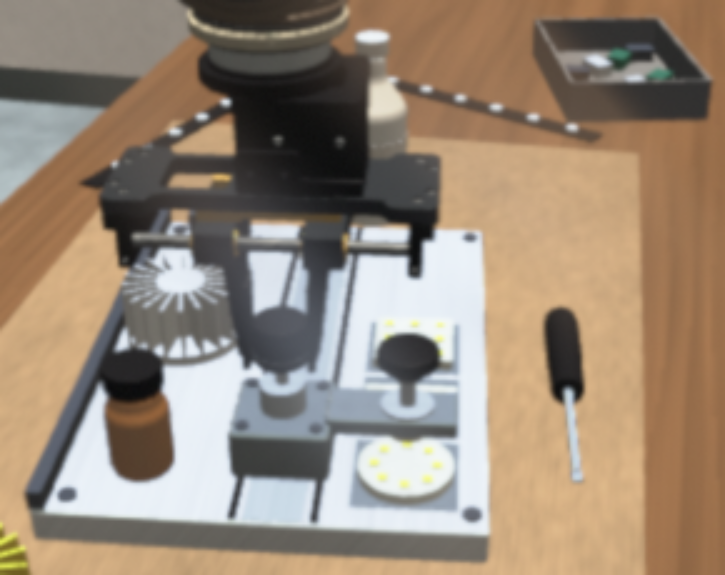

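The carriage is about 16 mm short of the far hole, with the button at crop (407,365).

Emit:
drive_tool --slide '[[1,0.05,0],[0.5,0,0],[0,0,0]]' --delta_rot '[[0.2,0,0.2],[0,0,0],[0,0,0]]'

```text
t: 13.35
tcp_pos: [0.5694, 0.1668, 0.0624]
orientation: [2.019, 2.406, 0.002]
wrist_force: [2.6, -0.9, -8.7]
finger_gap: 0.0337
```

```bash
python3 look2.py 15
```

```text
t 13.35 jig mm [ -2.  137.7  93.9] F [ 2.6 -0.9 -8.7] gap 33.7 q6 -0.0
tool axes in jig [[-0.003, 1.0, 0.0], [1.0, 0.003, 0.001], [0.001, 0.0, -1.0]]
slide cm [-0.27  0.09  0.04]
rot deg [ 0.06 -0.02  0.19]
side button 330 (-78.51265716552734, 140.68350219726562, 18.852174758911133) [-77.98653914 143.07885864 104.17254735]
scene button 193 (-76.79814147949219, 133.83375549316406, 18.878747940063477) [-76.09767695 132.42839839 104.96592275]
```

Emit:
drive_tool --slide '[[-0.25,0.05,0],[0,0,0]]' --delta_rot '[[0,0,0],[0,0,0]]'

```text
t: 13.65
tcp_pos: [0.57, 0.1637, 0.0623]
orientation: [-2.02, -2.405, -0.001]
wrist_force: [2.8, 0.4, -7.7]
finger_gap: 0.0331
```

```bash
python3 -c "
from h import *
to(-1,134.8,82,90)"
```

```text
t 13.65 jig mm [ -1.9 134.5  93.8] F [ 2.8  0.4 -7.7] gap 33.1 q6 -0.01
tool axes in jig [[-0.002, 1.0, 0.001], [1.0, 0.002, -0.0], [-0.0, 0.001, -1.0]]
slide cm [0.03 0.09 1.18]
rot deg [-0.   -0.06  0.13]
```

Emit:
drive_tool --slide '[[0,0,0.4],[0,0,0.4],[0,0,0.3],[0,0,0]]' --delta_rot '[[0,0,0],[0,0,0],[0,0,0],[0,0,0]]'

```text
t: 14.05
tcp_pos: [0.5702, 0.1632, 0.0508]
orientation: [-2.022, -2.404, -0.002]
wrist_force: [-0.1, 2.4, -5.8]
finger_gap: 0.0338
```

```bash
python3 -c "
from h import *
to(-1,134.8,82.2,90)"
```

```text
t 14.05 jig mm [ -1.9 133.9  82.3] F [-0.1  2.4 -5.8] gap 33.8 q6 -0.01
tool axes in jig [[-0.001, 1.0, 0.001], [1.0, 0.001, 0.0], [0.0, 0.001, -1.0]]
slide cm [0.09 0.09 0.01]
rot deg [ 0.02 -0.07  0.07]
```

It's at the home height with only the preload left. Open the gripper and let the pin drop.

Emit:
drive_tool --slide '[[0,0,0],[0,0,0],[0,0,0]]' --delta_rot '[[0,0,0],[0,0,0],[0,0,0]]' --grip -0.3

```text
t: 14.35
tcp_pos: [0.5702, 0.1629, 0.0517]
orientation: [-2.022, -2.404, -0.001]
wrist_force: [0.8, 0.4, -0.2]
finger_gap: 0.0523
```

Emit:
drive_tool --slide '[[0,0,-2],[0,0,-3],[0,0,-2],[-4,0,0],[-4,0,0]]' --delta_rot '[[0,0,0],[0,0,0],[0,0,0],[0,0,0],[0,0,0]]'

```text
t: 14.85
tcp_pos: [0.5836, 0.0856, 0.1257]
orientation: [-2.016, -2.41, -0.002]
wrist_force: [0.6, 0.1, -0.6]
finger_gap: 0.0619
```

```bash
cat > look3.py <<'E'
from h import *
from rig import bot
import sys
st()
for n in("side","scene"):
    i=bot.camera_info(n)
    p,z=bot.grab_frame(n);cv2.imwrite(f"pics/{n}{sys.argv[1]}.png",cv2.resize(p[130:360,180:470,::-1],None,fx=2.5,fy=2.5))
    W=(cloud(p,z,i)-O)@J*1000
    for nm,x,zz in(('button',-75,105),('knob',0,112)):
        m=(abs(W[...,0]-x)<30)&(abs(W[...,1]-135)<30)&(abs(W[...,2]-zz)<9)&(p.max(-1)<110)
        if m.sum()>20:
            zt=np.percentile(W[m][:,2],90);t=m&(abs(W[...,2]-zt)<1.5)
            print(n,nm,m.sum(),'top z',zt.round(1),np.round(circ(W[t]),1),W[t].mean(0).round(1))
E
python3 look3.py 16
```

```text
t 14.85 jig mm [ -1.9  55.2 157.2] F [ 0.6  0.1 -0.6] gap 61.9 q6 -0.15
tool axes in jig [[-0.007, 1.0, 0.001], [1.0, 0.007, 0.001], [0.001, 0.001, -1.0]]
side button 377 top z 105.5 [-77.9 136.7  17.8] [-77.6 137.  104.9]
side knob 270 top z 110.4 [ -3.4 136.9  15.9] [ -2.6 137.6 109.9]
scene button 107 top z 106.6 [-77.3 130.9  17.5] [-83.2 128.9 106. ]
scene knob 124 top z 111.5 [ -3.7 130.   15.3] [ -5.7 129.8 111.1]
```

View pics/side16.png

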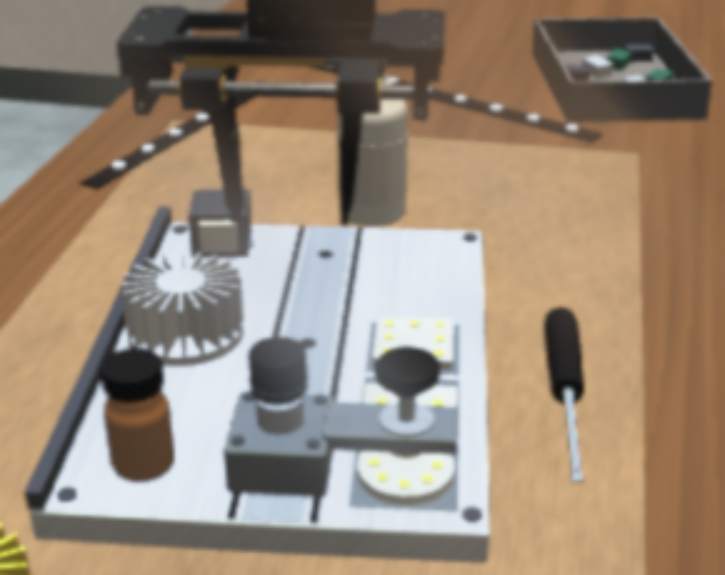

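View pics/scene16.png

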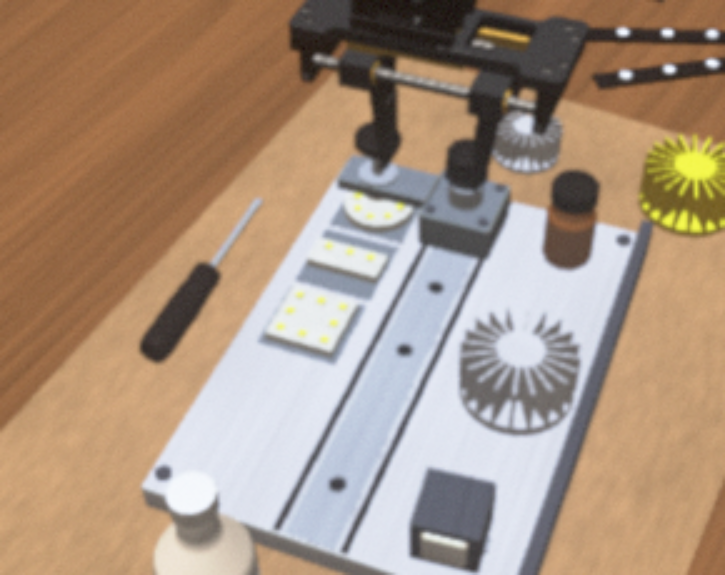

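The knob top is back at about 110 mm, so the pin is home, and the button is at jig (-77,134.5). Shut the gripper and go over the button.

Emit:
drive_tool --slide '[[2.5,-2.2,0],[2.5,-2.2,0],[2,-2,0],[0.5,-0.8,0.5],[0,0,0]]' --delta_rot '[[0,0,0],[0,0,0],[0,0,0],[0,0,0],[0,0,0]]' --grip 1

```text
t: 15.45
tcp_pos: [0.4981, 0.1454, 0.1209]
orientation: [2.026, 2.4, 0.003]
wrist_force: [0.1, -0.2, 0.3]
finger_gap: 0.0272
```

```bash
python3 -c "
from h import *
to(-76.5,134.5,110,90)"
```

```text
t 15.45 jig mm [-75.9 128.7 152.4] F [ 0.1 -0.2  0.3] gap 27.2 q6 -0.01
tool axes in jig [[0.003, 1.0, 0.0], [1.0, -0.003, 0.002], [0.002, 0.0, -1.0]]
slide cm [ 0.58 -0.07  4.24]
rot deg [ 0.12 -0.02 -0.15]
```

Emit:
drive_tool --slide '[[0.5,-0.1,1.2],[0,0,1.2],[0,0,0.8],[0,0,0]]' --delta_rot '[[0,0,0],[0,0,0],[0,0,0],[0,0,0]]'

```text
t: 15.85
tcp_pos: [0.4985, 0.1497, 0.0854]
orientation: [2.027, 2.398, 0.003]
wrist_force: [1.6, 0.5, 0.1]
finger_gap: 0.0008
```

```bash
python3 look3.py 17; python3 -c "
from h import *
to(-76.5,134.5,105,90)"
```

```text
t 15.85 jig mm [-74.8 132.8 116.9] F [1.6 0.5 0.1] gap 0.8 q6 -0.0
tool axes in jig [[0.004, 1.0, 0.0], [1.0, -0.004, 0.003], [0.003, 0.0, -1.0]]
side button 350 top z 105.3 [-77.7 137.   17.6] [-78.1 138.3 104.9]
side knob 271 top z 110.4 [ -2.9 136.4  15.8] [ -2.7 137.8 109.9]
scene button 182 top z 106.7 [-76.2 130.1  18.3] [-76.  128.5 106.2]
scene knob 179 top z 111.7 [ -3.  129.8  16. ] [ -2.  131.2 111.2]
t 15.95 jig mm [-74.4 132.9 118. ] F [-0.2 -0.3  0. ] gap 0.4 q6 -0.0
tool axes in jig [[0.004, 1.0, 0.0], [1.0, -0.004, 0.004], [0.004, 0.0, -1.0]]
slide cm [ 0.16 -0.21  1.3 ]
rot deg [ 0.22 -0.01 -0.21]
```

View pics/side17.png

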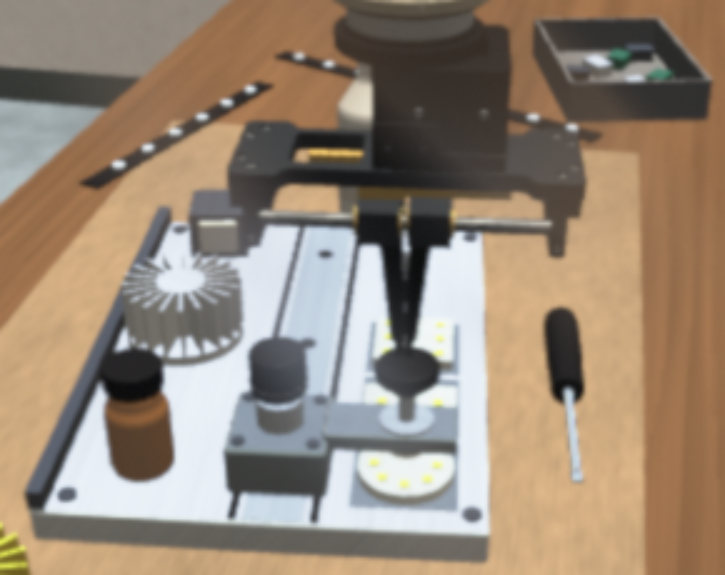

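The closed fingers stand over the button centre at crop (407,345). Press down step by step.

Emit:
drive_tool --slide '[[0.1,-0.15,0.6],[0,0,0.5],[0,0,0.5],[0,0,0.5]]' --delta_rot '[[0.2,0,0],[0,0,0],[0,0,0],[0,0,0]]'

```text
t: 16.35
tcp_pos: [0.4981, 0.1504, 0.0651]
orientation: [2.028, 2.398, 0.003]
wrist_force: [0.2, 1.0, 3.9]
finger_gap: 0.0003
```

```bash
python3 -c "
from h import *
to(-76.5,134.5,88,90)"
```

```text
t 16.35 jig mm [-75.  133.6  96.6] F [0.2 1.  3.9] gap 0.3 q6 -0.0
tool axes in jig [[0.004, 1.0, 0.0], [1.0, -0.004, 0.002], [0.002, 0.0, -1.0]]
slide cm [ 0.09 -0.15  0.86]
rot deg [ 0.14 -0.01 -0.24]
```

Emit:
drive_tool --slide '[[0,0,0.4],[0,0,0.3]]' --delta_rot '[[0,0,0],[0,0,0]]'

```text
t: 16.55
tcp_pos: [0.4984, 0.1504, 0.058]
orientation: [2.027, 2.397, 0.004]
wrist_force: [-3.4, -0.4, 13.2]
finger_gap: 0.0006
```

Emit:
drive_tool --slide '[[0,0,0.2],[0,0,0]]' --delta_rot '[[0,0,0],[0,0,0]]'

```text
t: 16.75
tcp_pos: [0.4986, 0.1505, 0.0576]
orientation: [2.026, 2.397, 0.006]
wrist_force: [-5.5, -1.8, 13.1]
finger_gap: 0.0006
```

Emit:
drive_tool --slide '[[0,0,0.3],[0,0,0.2],[0,0,0.2]]' --delta_rot '[[0,0,0],[0,0,0],[0,0,0]]'

```text
t: 17.05
tcp_pos: [0.4993, 0.1506, 0.0569]
orientation: [2.023, 2.395, 0.012]
wrist_force: [-10.0, -2.4, 31.9]
finger_gap: 0.0006
```

```bash
python3 look3.py 18
```

```text
t 17.05 jig mm [-73.9 133.7  88.4] F [-10.   -2.4  31.9] gap 0.6 q6 -0.0
tool axes in jig [[0.003, 1.0, -0.0], [1.0, -0.003, 0.01], [0.01, -0.0, -1.0]]
side button 110 top z 112.1 [-74.7 144.6   7.7] [-75.2 145.2 112. ]
side knob 269 top z 110.6 [ -3.3 137.1  16. ] [ -2.8 137.8 110. ]
scene button 64 top z 111.8 [-72.7 128.3  11.2] [-72.5 123.7 111.5]
scene knob 185 top z 111.8 [ -1.6 130.7  15.7] [ -1.2 130.7 111.2]
```

At the second stop: tip at 88.4 mm and the force is climbing to 32 N with no further travel. Hold.

Emit:
drive_tool --slide '[[0,0,0.1],[0,0,0.1],[0,0,0.1],[0,0,0.1],[0,0,0.1]]' --delta_rot '[[0,0,0],[0,0,0],[0,0,0],[0,0,0],[0,0,0]]'

```text
t: 17.65
tcp_pos: [0.4989, 0.1505, 0.0573]
orientation: [2.021, 2.393, 0.016]
wrist_force: [-5.1, -1.1, 18.6]
finger_gap: 0.0003
```

Emit:
drive_tool --slide '[[0,0,-0.8],[0,0,-1],[0,0,-2],[0,0,-3],[0,0,-3]]' --delta_rot '[[0,0,0],[0,0,0],[0,0,0],[0,0,0],[0,0,0]]'

```text
t: 18.15
tcp_pos: [0.4959, 0.15, 0.1556]
orientation: [2.023, 2.396, 0.008]
wrist_force: [-0.1, -0.1, 0.4]
finger_gap: 0.0002
```

Emit:
drive_tool --slide '[[-4,0,-1],[-4,0,-1],[-4,0,0],[0,0,0],[0,0,0]]' --delta_rot '[[0,0,0],[0,0,0],[0,0,0],[0,0,0],[0,0,0]]'

```text
t: 18.65
tcp_pos: [0.5181, 0.0286, 0.1813]
orientation: [2.016, 2.394, 0.017]
wrist_force: [-0.0, 0.7, 0.5]
finger_gap: 0.0003
```

```bash
python3 look3.py 19; sed -i 's/^to(.*/st()/' look.py; python3 look.py 20
```

```text
t 18.65 jig mm [-76.   10.2 212.8] F [-0.   0.7  0.5] gap 0.3 q6 -0.25
tool axes in jig [[-0.0, 1.0, -0.002], [1.0, 0.0, 0.016], [0.016, -0.002, -1.0]]
side button 381 top z 105.5 [-78.1 136.8  18.4] [-77.7 136.7 104.9]
side knob 278 top z 110.4 [ -3.7 137.1  16.2] [ -2.6 137.4 109.8]
scene button 209 top z 106.7 [-76.2 130.5  18.2] [-76.4 130.4 106.2]
scene knob 177 top z 111.5 [ -2.3 131.3  15.4] [ -1.7 130.8 111.1]
t 18.75 jig mm [-76.   11.1 212.6] F [ 0.6 -0.7  0.6] gap 0.6 q6 -0.25
tool axes in jig [[-0.002, 1.0, -0.002], [1.0, 0.002, 0.015], [0.015, -0.002, -1.0]]
side 595 [85.75805678 -8.81107242 68.23068314] (87.53683471679688, -10.233901977539062, 43.95429229736328) [ 44.9221428  -50.5299889   66.00132684] [128.30658573  32.61056102  70.66740713]
scene 717 [ 87.00416164 -14.65438944  68.86491047] (86.70330810546875, -13.33643627166748, 42.524658203125) [ 46.74975479 -54.67267526  66.01837436] [127.30614531  26.92875116  71.94092019]
```

View pics/side19.png

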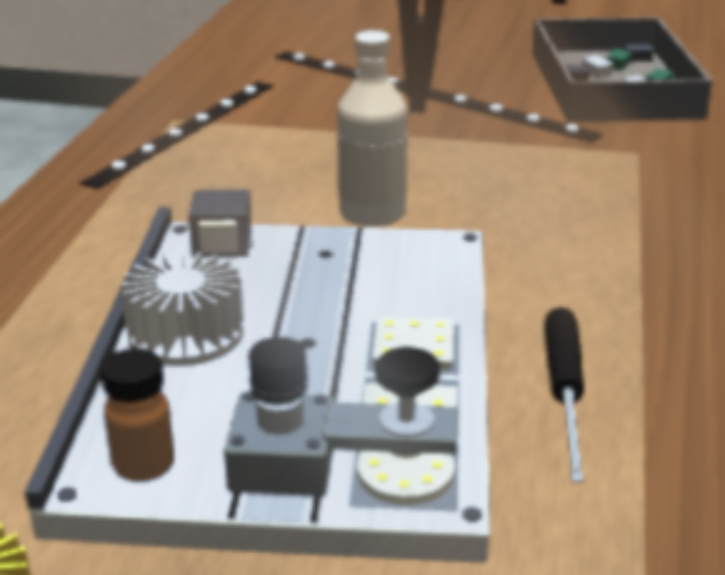

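View pics/scene19.png

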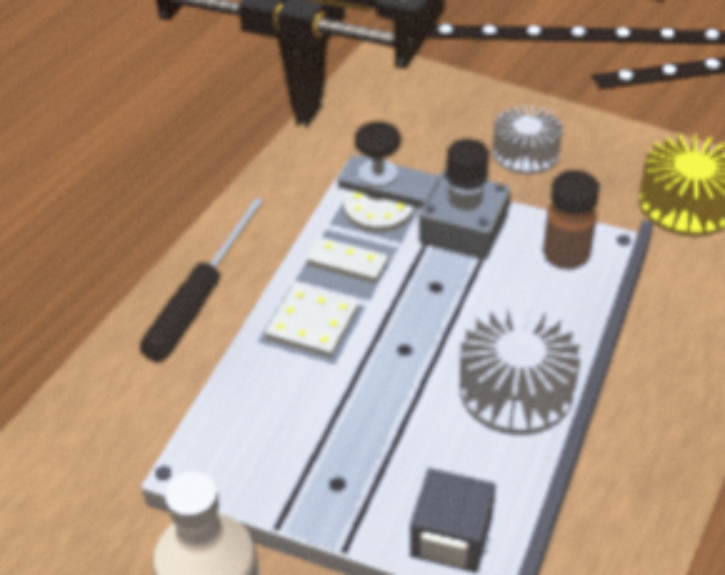

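The button is up at 105 mm, the knob is at home height, the heatsink is upright at x of about 86 mm, and everything else is in place. Hand in.

```bash
python3 -c "
from rig import bot
print(bot.close_job())"
```

```text
the job is handed in; nothing more can be done
None
```

The job is done and handed in at about 18.9 s of the 59 s allowed; no verdict was reported.

- **Heatsink:** It stands upright on the rear shelf at about jig x = 86 mm (73 mm needed), pushed there while the carriage was still parked.
- **Carriage:** I lifted the knob about 11 mm and dragged the carriage 270 mm to the far seat, where the round board is. The knob top returned to about 110 mm, which means the pin is home.
- **Button:** I pressed it to the second stop, where the force rose to 32 N with no more travel. I held it there for over 0.5 s, at 18.6 N or more by the readings, against the 13 N needed. It sprang back up to about 105 mm.
- **Other objects:** The jar, transformer, bottle and screwdriver look unmoved in the last pictures. The arm is clear of everything.

**Checks that failed or disagreed:**
- **Tool height reading:** Both fixed cameras put the fingertips about 31.5 mm higher along the tool than the reported TCP. I corrected for this from the heatsink push onwards.
- **First two heatsink pushes:** Because of that offset, the fingers ran along the top of the heatsink. The first try did nothing. The second dragged it to about x = 46 mm, pressing on it with about 9 N at the end, and it stayed upright.
- **Camera agreement:** The two fixed cameras differ by about 6 mm along the slide for the knob and button. Their mean is within about 1 mm of the hole.

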